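# Load the indexing fixture and hold its pin out

## Robot

A 6-joint arm with a two-finger parallel gripper is mounted at the origin on a cart in front of the work surface, level with it; the furniture and walls round the work are solid. World frame = base frame: x ahead of the robot, y to its left, z up, the work surface at z = 0. Lengths are in m, angles in degrees, forces in N, time in s.
With the tool pointing down it reaches from about 0.4 to 0.825 m from the base axis. Payload 7 kg.
Tool frame: the origin (TCP) lies between the finger pads; the fingertips stand 11 mm ahead of it and the grasp point (between the pads) lies 8 mm behind it (r.tcp_to_tips is the distance from the TCP to the fingertips, in m); x points along the fingers, y is the direction in which the jaws open and shut, and the axes are right-handed (so a half turn about x gives the same grasp; the last joint's range is limited). The gripper opens to 88 mm and grips with 3 to 60 N. Pads are 19 mm wide; open, the fingers measure 130 mm over their backs; the gripper's body (78 mm by 193 mm) begins 47 mm behind the grasp point.
Start: joints at [86.35, 20.546, 0.682, 0, -70.136, -16.507], TCP at [0.233, 0.634, 0.211] pointing down, gripper open.
Joint ranges: [-176.03, 176.03], [-82.01, 121.73], [-58.28, 71.71], [-173.87, 95.51], [-174.79, -0.11], [-173.66, 173.66]. Speed limits (degrees/s): [136.94, 136.94, 172.46, 180, 180, 180].

## Interface

Orientations are given as [roll, pitch, yaw] about the fixed x, y, z axes, in that order (R = Rz(yaw) Ry(pitch) Rx(roll)).
In Python, from plant import r gives the robot as it stands.
- The arm moves only by the tool arm_command, never from a script. Its argument "plan" is a list of rows, each an object of numbers: "dx", "dy", "dz": the shift along the tool's x, y, z each as a share of 0.02 m, from -1 to 1; "wx", "wy", "wz": the turn, a rotation vector about the tool's x, y, z each as a share of 0.08 rad, from -1 to 1. In form: [{"dx": .., "dy": .., "dz": .., "wx": .., "wy": .., "wz": ..}, ...]. A call has 1 to 20 rows; each row shifts and turns the pose as measured when the row begins, along the tool's axes as they then stand; what a row does not reach is not made up. A row lasts 1/12 s, in which the tool goes at most 41.7 mm and 7.16 degrees, less where a joint would pass 70% of its speed; a pose out of reach is approached as far as the arm can. A call with a number of a shift or a turn outside -1 to 1 is refused whole. A call with a gripper value outside its range is refused whole. "fingers" is the closure, from -1 (fully open) to 1 (shut), so that 0 is half open, set as the call begins (left out, the last holds). The fingers move at their own pace and stop on an object; "force" is the grip in N (left out, the last holds). Time passes only in rows, so rows that do not move let the fingers close. It gives the time, the measured TCP pose, the force and the opening at its end, in the units of the state.
- r.get_state(): the state, without advancing time (a new reading comes with each control period).
- r.capture(name): name is "scene" or "top" or "wrist"; returns (picture, depth): 420x560x3 uint8, red, green, blue; 420x560 float32, m along the optical axis (not along the pixel's ray), 0 where there is no reading.
- r.camera_model(name): a dict with "vertical_fov" (degrees; the focal length in pixels is half the picture's height over the tangent of half this angle, whatever the lens; pixels are square), "cx", "cy" (the principal point, pixels), "R" (3x3) and "t" (3): a world point X has camera coordinates R X + t. Camera axes: x right, y down, z forward; pixel columns grow to the right and rows downward; lengths in m; the calibration is good to about 2 mm. The wrist camera is an equidistant fisheye: a pixel r from the principal point sees the ray r / f radians off the axis. A picture is of the moment at which its call begins: read the wrist's pose just before it. camera_model takes no time and is no camera call; for the wrist camera it gives the pose at the moment of the call.
- r.close_job(): hands the job in, once; it reports no verdict.
Trained networks look in the newest picture that a camera, given by its name, has taken for a name from the list of things; names that differ only in an ending like _2 or _b are one class to them, and where a whole thing is asked for, a point or a joint stands for the part that bears it (a point fixed in the world has none). Each returns a list of dicts, best first, with "score" (0 to 1); they miss things now and then, are a little off and sometimes report something else, mostly with a low value. They report only what shows in the picture. A call takes as long as a camera call. They do not tell look-alikes from the thing itself.
- r.cut_out(camera, query): "mask" (420x560 bool, what is visible of it) and "bbox" ([left, top, width, height] in pixels, round what is visible of it).
- r.spot_point(camera, query): "centre" ([column, row] in pixels: a listed point, or the origin of a listed thing).
The state is a dict: "time_s": time; "joints": joint angles; "qd": joint speeds; "joint_torque": joint torques, N m; "tcp_pos": TCP position; "eef_rot": TCP orientation; "contact_force": force on the tool from outside, world axes, zero at the start; "moment": the same for the moment, N m; "gripper_width": finger opening in m.
Only numpy, scipy, OpenCV 4.12 (cv2) and the standard library are available. Lean on these libraries where they do the work, as an engineer would, in place of code of your own. Each camera call takes 0.05 s, during which the arm holds its last target.

## Task

Slide each of the two loose steel collars down onto the post of the indexing fixture that it fits, wide collar on the thick post and narrow collar on the thin post, until both rest flat on the round plate, and let go of them. Then pull the sprung index pin by its black grip fully back out of the notch in the plate's rim, and finish holding it there, so that I can turn the plate. Leave the other tools on the table where they are.

Things in the scene. Friction and masses are not known exactly. Their poses are not given: they have to be found in the camera images.
- jig: Fixed fixture: grey base 180 x 225 x 12 mm, round dark steel plate 190 mm across, its top face 60 mm above the table; it stays still. Origin on the table under the plate's centre, z up. The posts stand at x = +55 and -55 mm, y = 0 (either way round). The index pin lies along y on the -y side (to the left as the robot sees it); its bracket (44 mm wide in x, y -106 to -134 mm) is 70 mm high. Screw head 7 mm high at the plate's centre.
- plunger (a joint): Slide of the sprung index pin, in m: 0 = home in the rim notch, growing as it is pulled away from the plate along the fixture's -y; it leaves the notch at about 0.012 and meets its stop at 0.016. A spring pushes it home with about 4 N at 0, 10.5 N at the stop; it springs back when let go.
- plunger_grip (a point): Middle of the pin's black round grip, 50 mm above the table, its axis level along the fixture's y. The grip is 20 mm across and 34 mm long (17 mm either way from this point), starts 3 mm outside the bracket and ends in a flange 30 mm across, 7 mm thick. Moves with the pin; axes as the fixture's. Room for fingers from above on both its x sides.
- post_thick: Fixed upright steel post, 28 mm across, 46 mm high, standing on the plate; its top 11 mm taper to 18 mm across. Origin at its foot, on the plate's top face (60 mm above the table), z up.
- post_thin: Fixed upright steel post, 14 mm across, 46 mm high, standing on the plate; its top 11 mm taper to 4 mm across. Origin at its foot, on the plate's top face (60 mm above the table), z up.
- collar_wide_mid (a point): Centre of the loose wide steel collar: a plain ring 46 mm across outside, 31 mm bore, 36 mm high, 0.07 to 0.14 kg, standing on the table with its bore upright (z). This point is on its axis half-way up, 18 mm above its lower face.
- collar_narrow_mid (a point): Centre of the loose narrow steel collar: a plain ring 32 mm across outside, 17 mm bore, 36 mm high, 0.07 to 0.14 kg, standing on the table with its bore upright (z). This point is on its axis half-way up, 18 mm above its lower face.
- driver_yellow: Bystander: screwdriver with a yellow handle, 172 mm long, 28 mm high, lying near the robot's edge of the table; origin at its middle, on the table.
- block: Bystander: small wooden off-cut, 38 x 60 x 19 mm, to the right; origin at the centre of its underside.
- dark_tape: Bystander: small roll of dark tape lying flat, 53 mm across, 19 mm high, near the robot's edge of the table on the right; origin at the centre of its underside.
There are look-alikes about, which are no part of the job. Leave any yellow look-alike of the part that bears collar_wide_mid alone.

How it is judged (in metres and radians):
On the way:
1. both collars rest flat on the plate on their own posts, let go, the pin still home (horizontal distance between collar_wide_mid and post_thick below 0.004 m and z of collar_wide_mid in the frame of post_thick between 0.015 and 0.021 m and angle between the z axis of collar_wide_mid and the z axis of post_thick, either way round below 0.08 rad and horizontal distance between collar_narrow_mid and post_thin below 0.004 m and z of collar_narrow_mid in the frame of post_thin between 0.015 and 0.021 m and angle between the z axis of collar_narrow_mid and the z axis of post_thin, either way round below 0.08 rad and contact force between the fingers and collar_wide below 0.1 N and contact force between the fingers and collar_narrow below 0.1 N and value of joint plunger below 0.004 m), for 0.2 s.
At the end, for the whole second after the job is handed in: The pin is held back by the fingers (over 3 N on it, no collar wedged against it), still and at least 13.5 mm of its 16 mm travel out, clear of the notch; each collar is round its own post, axis within 4 mm and 0.08 rad, resting on the plate (height within 3 mm) (horizontal distance between collar_wide_mid and post_thick below 0.004 m and z of collar_wide_mid in the frame of post_thick between 0.015 and 0.021 m and angle between the z axis of collar_wide_mid and the z axis of post_thick, either way round below 0.08 rad and horizontal distance between collar_narrow_mid and post_thin below 0.004 m and z of collar_narrow_mid in the frame of post_thin between 0.015 and 0.021 m and angle between the z axis of collar_narrow_mid and the z axis of post_thin, either way round below 0.08 rad and value of joint plunger above 0.0135 m and velocity of joint plunger below 0.01 m/s and contact force between the fingers and plunger above 3 N and contact force between plunger and collar_wide below 0.1 N and contact force between plunger and collar_narrow below 0.1 N); the arm keeps its last pose, push and grip.
It fails at once if another tool is pushed more than 30 mm (distance of any of driver_yellow, block, dark_tape from where it was at the start of the episode above 0.03 m).
It also fails if it takes over 72 s, if anything falls off the work surface, if the arm or the gripper's body presses on something with over 40 N, if the wrist force passes 120 N, or if a joint passes its speed limit or range.

## Working session

There is one attempt and no reset: what is moved stays moved. The work goes in short steps, Python scripts to look and compute and a tool call to move; the robot and the scene stay as the last step left them, time stands still between calls to the robot, and variables do not carry over. Pictures are saved under pics/ and viewed, and the job is handed in when it is done.

Besides the shell and the picture viewer there is one more tool, called after "Call:" by a JSON object that holds its "op" and its "data". arm_command: Moves the arm, as the interface text tells. Shift numbers are shares of 0.02 m and turn numbers shares of 0.08 rad, none past 1 either way. Its arguments: {"type":"object","properties":{"plan":{"type":"array","items":{"type":"object","properties":{"dx":{"type":"number"},"dy":{"type":"number"},"dz":{"type":"number"},"wx":{"type":"number"},"wy":{"type":"number"},"wz":{"type":"number"}}}},"fingers":{"type":"number"},"force":{"type":"number"}},"required":["plan"]}

```bash
ls; mkdir -p pics; cat > h.py <<'E'
import numpy as np, cv2
from plant import r
from scipy.spatial.transform import Rotation as Ro
def cap(c,fn):
    m=r.camera_model(c)
    im,d=r.capture(c); cv2.imwrite('pics/'+fn+'.png',cv2.cvtColor(im,cv2.COLOR_RGB2BGR)); np.savez('pics/'+fn+'.npz',im=im,d=d,**{k:np.array(m[k]) for k in ['vertical_fov','cx','cy','R','t']})
    return im,d,m
def rays(m,u,v,wrist=False):
    f=210/np.tan(np.radians(m['vertical_fov'])/2)
    x=(np.asarray(u,float)-m['cx']);y=(np.asarray(v,float)-m['cy'])
    if wrist:
        rr=np.hypot(x,y);th=rr/f;s=np.where(rr>1e-6,np.tan(th)/np.maximum(rr,1e-6),1/f)
        x=x*s;y=y*s
    else: x=x/f;y=y/f
    return np.stack([x,y,np.ones_like(x)],-1)
def pts(m,u,v,d,wrist=False):
    c=rays(m,u,v,wrist)*np.asarray(d)[...,None]
    return (c-np.asarray(m['t']))@np.asarray(m['R'])
def onz(m,u,v,z,wrist=False):
    R=np.asarray(m['R']);o=-R.T@np.asarray(m['t']);w=rays(m,u,v,wrist)@R
    return o+w*((z-o[2])/w[...,2])[...,None]
def proj(m,P):
    f=210/np.tan(np.radians(m['vertical_fov'])/2)
    c=np.asarray(P)@np.asarray(m['R']).T+np.asarray(m['t'])
    return np.stack([m['cx']+f*c[...,0]/c[...,2],m['cy']+f*c[...,1]/c[...,2]],-1)
E
python3 - <<'E'
from h import *
s=r.get_state();print({k:s[k] for k in['time_s','tcp_pos','eef_rot','gripper_width']},r.tcp_to_tips)
for c in['scene','top','wrist']:
    im,d,m=cap(c,c+'0');print(c,m)
    if c=='wrist':continue
    for q in['collar_wide_mid','collar_narrow_mid','post_thick','post_thin','plunger_grip','jig','block','dark_tape','driver_yellow']:
        print(q,[(np.round(x['centre']).tolist(),round(x['score'],2)) for x in r.spot_point(c,q)])
E
```

```text
pics
{'time_s': 0.0, 'tcp_pos': array([0.23245063, 0.63317025, 0.21032066]), 'eef_rot': array([  94.66297578,   89.90565857, -105.49996563]), 'gripper_width': 0.08744414930043741} 0.011
scene {'vertical_fov': 53.36408424525236, 'cx': 279.8219735491181, 'cy': 215.69923469383215, 'R': array([[ 0.76565733, -0.64293798, -0.01999034],
       [-0.3058318 , -0.33651509, -0.89063152],
       [ 0.56589378,  0.68803223, -0.45428612]]), 't': array([-0.3837359 ,  0.20503399,  0.84427061])}
collar_wide_mid [([199.0, 193.0], 0.67), ([210.0, 200.0], 0.48)]
collar_narrow_mid [([400.0, 300.0], 0.54)]
post_thick [([261.0, 213.0], 0.76)]
post_thin [([299.0, 207.0], 0.45)]
plunger_grip [([260.0, 191.0], 0.37)]
jig [([282.0, 226.0], 0.56)]
block [([423.0, 264.0], 0.91)]
dark_tape [([287.0, 310.0], 0.93), ([300.0, 208.0], 0.6)]
driver_yellow [([203.0, 237.0], 0.77)]
top {'vertical_fov': 56.00660791524267, 'cx': 274.0111135565277, 'cy': 203.55112094979393, 'R': array([[ 0.02739117, -0.99907083,  0.03327472],
       [-0.98608331, -0.03246563, -0.16305118],
       [ 0.16397996, -0.02834548, -0.98605634]]), 't': array([-0.0343841 ,  0.4728931 ,  1.10982396])}
collar_wide_mid [([141.0, 200.0], 0.77), ([170.0, 202.0], 0.75), ([258.0, 187.0], 0.62)]
collar_narrow_mid [([399.0, 204.0], 0.44)]
post_thick [([244.0, 201.0], 0.62)]
post_thin [([265.0, 164.0], 0.5)]
plunger_grip [([208.0, 164.0], 0.51)]
jig [([257.0, 184.0], 0.79)]
block [([379.0, 147.0], 0.67), ([216.0, 248.0], 0.5)]
dark_tape [([349.0, 260.0], 0.72), ([217.0, 251.0], 0.71)]
driver_yellow [([218.0, 253.0], 0.87)]
wrist {'vertical_fov': 65.70646984690485, 'cx': 279.01142592090935, 'cy': 206.4678318837016, 'R': array([[-0.34444736, -0.93880495, -0.00113555],
       [-0.89222283,  0.32697963,  0.31148474],
       [-0.29205211,  0.10830326, -0.95025048]]), 't': array([ 0.674434  , -0.03878127,  0.39253057])}
```

```bash
python3 - <<'E'
import cv2
for c in['scene0','top0']:
    im=cv2.imread(f'pics/{c}.png')
    im=im[100:340,100:440] 
    cv2.imwrite(f'pics/{c}z.png',cv2.resize(im,(800,565),interpolation=cv2.INTER_CUBIC))
E
```

```text
(no output)
```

View pics/scene0z.png

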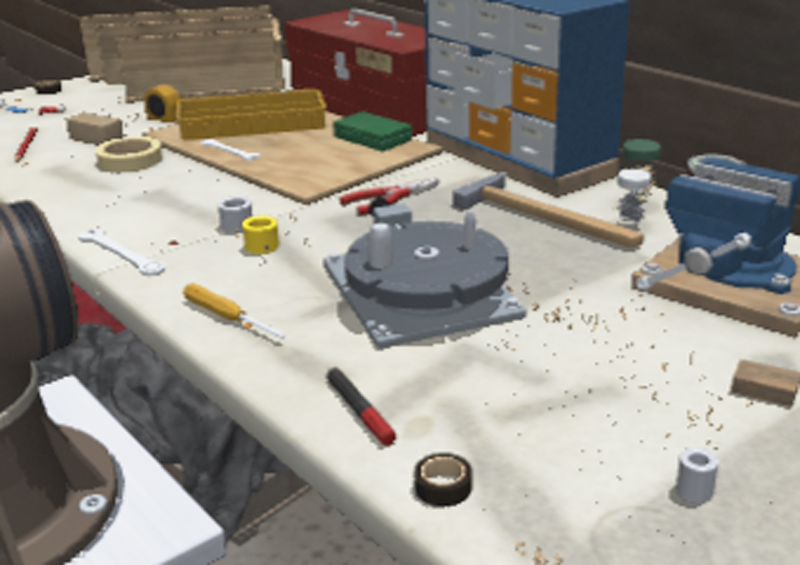

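View pics/top0z.png

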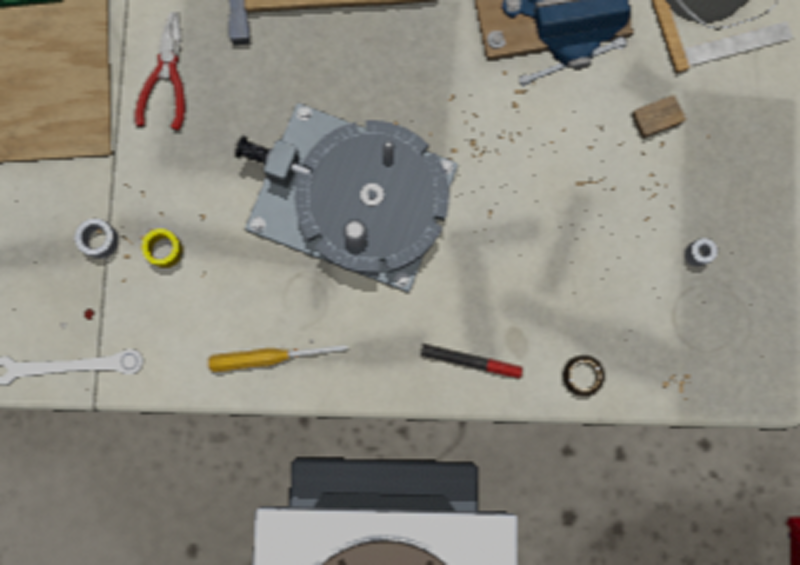

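View pics/top0.png

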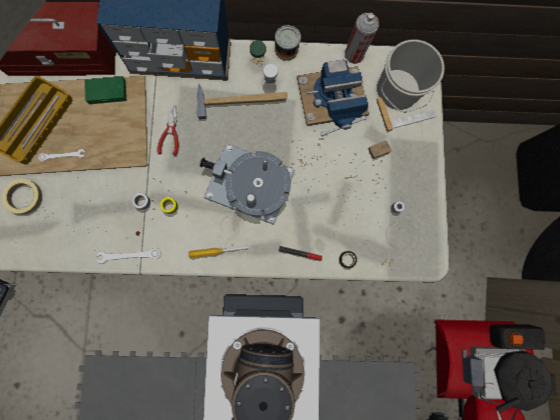

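```bash
python3 - <<'E'
from h import *
for c in['top','scene']:
    z=np.load(f'pics/{c}0.npz');m={k:z[k] for k in z.files};d=m['d'];
    v,u=np.mgrid[:420,:560];P=pts(m,u,v,d)
    boxes={'top':{'wide':(141,201,16),'yel':(169,205,14),'nar':(399,207,12)},'scene':{'wide':(199,191,14),'nar':(397,300,18)}}[c]
    for k,(a,b,s) in boxes.items():
        w=P[b-s:b+s,a-s:a+s].reshape(-1,3);t=w[(w[:,2]>0.03)&(w[:,2]<.042)];
        print(c,k,len(t),t.mean(0).round(4),(t.min(0)/2+t.max(0)/2).round(4),np.ptp(t,0).round(4))
    # jig
    b=(slice(140,225),slice(200,300)) if c=='top' else (slice(180,250),slice(235,325))
    w=P[b].reshape(-1,3)
    t=w[(w[:,2]>0.09)&(w[:,2]<.112)]; 
    from scipy.cluster.vq import kmeans2
    ce,l=kmeans2(t[:,:2],2,minit='++',seed=1); print('posts',ce.round(4),np.bincount(l),[np.ptp(t[l==i],0).round(3) for i in(0,1)],[t[l==i].max(0).round(4)[2] for i in (0,1)])
    p=w[(w[:,2]>0.054)&(w[:,2]<.064)];(ce,ra)=cv2.minEnclosingCircle(p[:,:2].astype(np.float32));print('plate',ce,ra,p.mean(0).round(4))
E
```

```text
top wide 109 [0.4726 0.3683 0.0343] [0.472  0.3687 0.035 ] [0.0421 0.0452 0.0093]
top yel 110 [0.4625 0.2868 0.0342] [0.462  0.2872 0.0352] [0.0444 0.0459 0.0103]
top nar 69 [ 0.4791 -0.39    0.0353] [ 0.4791 -0.3896  0.0359] [0.0298 0.0296 0.0084]
posts [[0.5809 0.0101]
 [0.4779 0.0453]] [21 77] [array([0.011, 0.011, 0.013]), array([0.027, 0.025, 0.02 ])] [np.float64(0.1073), np.float64(0.11)]
plate (0.5466568470001221, 0.06614217907190323) 0.13625842332839966 [0.5316 0.0322 0.0589]
scene wide 133 [0.4648 0.3356 0.0347] [0.467  0.3302 0.0352] [0.0551 0.1289 0.0103]
scene nar 147 [ 0.4774 -0.3891  0.035 ] [ 0.4777 -0.3888  0.0343] [0.0331 0.0302 0.0081]
posts [[0.5801 0.0099]
 [0.4745 0.0432]] [25 77] [array([0.011, 0.009, 0.016]), array([0.026, 0.023, 0.018])] [np.float64(0.1079), np.float64(0.1082)]
plate (0.5417488217353821, 0.06945542991161346) 0.1380627453327179 [0.5258 0.0215 0.0604]
```

```bash
cat >> h.py <<'E'
def tool():
    s=r.get_state();return np.array(s['tcp_pos']),Ro.from_euler('xyz',s['eef_rot'],degrees=True),s
def go(target,yaw=None):
    """world target TCP, jaw (tool y) world angle deg; tool x down. prints rotvec and shift"""
    p,R,s=tool();M=R.as_matrix()
    print('t',round(s['time_s'],2),'p',p.round(4),'w',round(s['gripper_width'],4),'F',np.round(s['contact_force'],2),'jaw',np.degrees(np.arctan2(M[1,1],M[0,1])).round(2),'toolx',M[:,0].round(3))
    if yaw is not None:
        a=np.radians(yaw);y=np.array([np.cos(a),np.sin(a),0]);x=np.array([0,0,-1.]);G=np.stack([x,y,np.cross(x,y)],1)
        rv=Ro.from_matrix(M.T@G).as_rotvec();print(' turn units wxyz',(rv/.08).round(2)); M2=G
    else: M2=M
    if target is not None:
        print(' shift units(before turn)',(M.T@(np.array(target)-p)/.02).round(2),'after turn',(M2.T@(np.array(target)-p)/.02).round(2))
E
python3 -c "
from h import *
go([.472,.368,.10],-18.6);go([.472,.368,.10],161.4);print(r.get_state()['joints'])"
```

```text
t 1.05 p [0.2326 0.6336 0.2113] w 0.0878 F [-0.4  -0.67 -0.33] jaw -110.16 toolx [-0. -0. -1.]
 turn units wxyz [-19.97   0.    -0.  ]
 shift units(before turn) [  5.56   8.34 -15.81] after turn [ 5.56 15.58  8.77]
t 1.05 p [0.2326 0.6336 0.2113] w 0.0878 F [-0.4  -0.67 -0.33] jaw -110.16 toolx [-0. -0. -1.]
 turn units wxyz [19.3 -0.  -0. ]
 shift units(before turn) [  5.56   8.34 -15.81] after turn [  5.56 -15.58  -8.77]
[ 8.63504940e+01  2.05468408e+01  6.82386229e-01 -7.81894123e-04
 -7.01364073e+01 -1.65076453e+01]
```

View pics/wrist0.png

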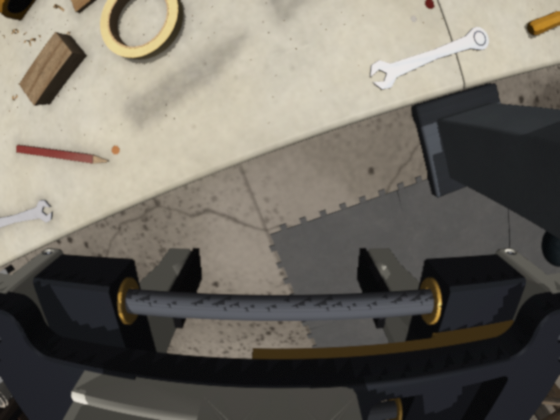

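Call:
{"op": "arm_command", "data": {"plan": [{"wx": 0.97},{"wx": 0.97},{"wx": 0.97},{"wx": 0.97},{"wx": 0.97},{"wx": 0.97},{"wx": 0.97},{"wx": 0.97},{"wx": 0.97},{"wx": 0.97},{"wx": 0.97},{"wx": 0.97},{"wx": 0.97},{"wx": 0.97},{"wx": 0.97},{"wx": 0.97},{"wx": 0.97},{"wx": 0.97},{"wx": 0.97},{"wx": 0.97}], "fingers": -0.3, "force": 25}}

```text
schema error: expected keys dx, dy, dz, wx, wy, wz
```

```bash
python3 -c "
from h import *
go([.472,.368,.13],161.4);print(r.get_state()['joints'])"
```

```text
t 1.05 p [0.2326 0.6336 0.2113] w 0.0878 F [-0.4  -0.67 -0.33] jaw -110.16 toolx [-0. -0. -1.]
 turn units wxyz [19.3 -0.  -0. ]
 shift units(before turn) [  4.06   8.34 -15.81] after turn [  4.06 -15.58  -8.77]
[ 8.63504940e+01  2.05468408e+01  6.82386229e-01 -7.81894123e-04
 -7.01364073e+01 -1.65076453e+01]
```

Call:
{"op": "arm_command", "data": {"plan": [{"dx": 0,"dy": 0,"dz": 0,"wx": 0.97,"wy": 0,"wz": 0},{"dx": 0,"dy": 0,"dz": 0,"wx": 0.97,"wy": 0,"wz": 0},{"dx": 0,"dy": 0,"dz": 0,"wx": 0.97,"wy": 0,"wz": 0},{"dx": 0,"dy": 0,"dz": 0,"wx": 0.97,"wy": 0,"wz": 0},{"dx": 0,"dy": 0,"dz": 0,"wx": 0.97,"wy": 0,"wz": 0},{"dx": 0,"dy": 0,"dz": 0,"wx": 0.97,"wy": 0,"wz": 0},{"dx": 0,"dy": 0,"dz": 0,"wx": 0.97,"wy": 0,"wz": 0},{"dx": 0,"dy": 0,"dz": 0,"wx": 0.97,"wy": 0,"wz": 0},{"dx": 0,"dy": 0,"dz": 0,"wx": 0.97,"wy": 0,"wz": 0},{"dx": 0,"dy": 0,"dz": 0,"wx": 0.97,"wy": 0,"wz": 0},{"dx": 0,"dy": 0,"dz": 0,"wx": 0.97,"wy": 0,"wz": 0},{"dx": 0,"dy": 0,"dz": 0,"wx": 0.97,"wy": 0,"wz": 0},{"dx": 0,"dy": 0,"dz": 0,"wx": 0.97,"wy": 0,"wz": 0},{"dx": 0,"dy": 0,"dz": 0,"wx": 0.97,"wy": 0,"wz": 0},{"dx": 0,"dy": 0,"dz": 0,"wx": 0.97,"wy": 0,"wz": 0},{"dx": 0,"dy": 0,"dz": 0,"wx": 0.97,"wy": 0,"wz": 0},{"dx": 0,"dy": 0,"dz": 0,"wx": 0.97,"wy": 0,"wz": 0},{"dx": 0,"dy": 0,"dz": 0,"wx": 0.97,"wy": 0,"wz": 0},{"dx": 0,"dy": 0,"dz": 0,"wx": 0.97,"wy": 0,"wz": 0},{"dx": 0,"dy": 0,"dz": 0,"wx": 0.97,"wy": 0,"wz": 0}], "fingers": -0.3, "force": 25}}

```text
time_s: 2.72
tcp_pos: [0.2326, 0.6337, 0.2113]
eef_rot: [6.7, 90.0, 73.3]
contact_force: [-0.5, -0.2, 0.3]
gripper_width: 0.0567
```

```bash
python3 -c "
from h import *
go([.472,.368,.13],161.4);print(r.get_state()['joints'])"
```

```text
t 2.72 p [0.2326 0.6337 0.2113] w 0.0567 F [-0.51 -0.2   0.31] jaw 156.65 toolx [ 0.  0. -1.]
 turn units wxyz [-1.04  0.   -0.  ]
 shift units(before turn) [  4.06 -16.25  -7.45] after turn [  4.07 -15.58  -8.77]
[ 8.63525507e+01  2.05439501e+01  6.83687690e-01  2.45028726e-03
 -7.01297743e+01 -1.09699816e+02]
```

Call:
{"op": "arm_command", "data": {"plan": [{"dx": 0,"dy": 0,"dz": 0,"wx": -1,"wy": 0,"wz": 0},{"dx": 0.22,"dy": -0.86,"dz": -0.48,"wx": 0,"wy": 0,"wz": 0},{"dx": 0.22,"dy": -0.86,"dz": -0.48,"wx": 0,"wy": 0,"wz": 0},{"dx": 0.22,"dy": -0.86,"dz": -0.48,"wx": 0,"wy": 0,"wz": 0},{"dx": 0.22,"dy": -0.86,"dz": -0.48,"wx": 0,"wy": 0,"wz": 0},{"dx": 0.22,"dy": -0.86,"dz": -0.48,"wx": 0,"wy": 0,"wz": 0},{"dx": 0.22,"dy": -0.86,"dz": -0.48,"wx": 0,"wy": 0,"wz": 0},{"dx": 0.22,"dy": -0.86,"dz": -0.48,"wx": 0,"wy": 0,"wz": 0},{"dx": 0.22,"dy": -0.86,"dz": -0.48,"wx": 0,"wy": 0,"wz": 0},{"dx": 0.22,"dy": -0.86,"dz": -0.48,"wx": 0,"wy": 0,"wz": 0},{"dx": 0.22,"dy": -0.86,"dz": -0.48,"wx": 0,"wy": 0,"wz": 0},{"dx": 0.22,"dy": -0.86,"dz": -0.48,"wx": 0,"wy": 0,"wz": 0},{"dx": 0.22,"dy": -0.86,"dz": -0.48,"wx": 0,"wy": 0,"wz": 0},{"dx": 0.22,"dy": -0.86,"dz": -0.48,"wx": 0,"wy": 0,"wz": 0},{"dx": 0.22,"dy": -0.86,"dz": -0.48,"wx": 0,"wy": 0,"wz": 0},{"dx": 0.22,"dy": -0.86,"dz": -0.48,"wx": 0,"wy": 0,"wz": 0},{"dx": 0.22,"dy": -0.86,"dz": -0.48,"wx": 0,"wy": 0,"wz": 0}]}}

```text
time_s: 4.13
tcp_pos: [0.45, 0.3928, 0.1393]
eef_rot: [-3.9, 89.7, 67.5]
contact_force: [0.0, -0.1, -0.2]
gripper_width: 0.0573
```

```bash
python3 -c "
from h import *
go([.472,.368,.13],161.4)
im,d,m=cap('wrist','w1')
print(-np.array(m['R']).T@m['t'])
v,u=np.mgrid[:420,:560];P=pts(m,u,v,d,True)
ok=(P[...,2]>.031)&(P[...,2]<.042)&(d>0)
cen=np.linalg.norm(P[...,:2]-[.472,.368],axis=-1)<.04
t=P[ok&cen];print(len(t),t.mean(0),(t.min(0)+t.max(0))/2,np.ptp(t,0))
c,ra=cv2.minEnclosingCircle(t[:,:2].astype(np.float32));print(c,ra)
vv,uu=np.nonzero(ok&cen);print(uu.mean(),vv.mean())
"
```

```text
t 4.13 p [0.45   0.3928 0.1393] w 0.0573 F [ 0.04 -0.12 -0.15] jaw 161.38 toolx [ 0.002  0.006 -1.   ]
 turn units wxyz [-0.01  0.07  0.01]
 shift units(before turn) [ 0.46 -1.44 -0.83] after turn [ 0.47 -1.44 -0.83]
[0.42251386 0.3103466  0.31340318]
1194 [0.47227267 0.37031108 0.03669991] [0.47267763 0.37091837 0.03501817] [0.04576582 0.04560529 0.00792555]
(0.47294533252716064, 0.3709942698478699) 0.023270361125469208
247.40201005025125 184.70519262981574
```

View pics/w1.png

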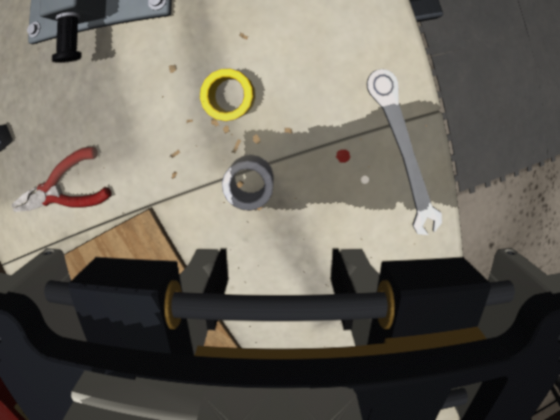

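Call:
{"op": "arm_command", "data": {"plan": [{"dx": 0.5,"dy": -0.48,"dz": -0.24,"wx": 0,"wy": 0.07,"wz": 0},{"dx": 0.5,"dy": -0.48,"dz": -0.24,"wx": 0,"wy": 0,"wz": 0},{"dx": 0.5,"dy": -0.46,"dz": -0.24,"wx": 0,"wy": 0,"wz": 0},{"dx": 0,"dy": 0,"dz": 0,"wx": 0,"wy": 0,"wz": 0}]}}

```text
time_s: 4.52
tcp_pos: [0.4759, 0.3647, 0.1054]
eef_rot: [178.4, 89.9, -110.4]
contact_force: [0.4, -0.4, -0.5]
gripper_width: 0.057
```

```bash
python3 -c "
from h import *
go([.4729,.371,.019],161.4)
im=cv2.imread('pics/w1.png')[60:240,150:330];cv2.imwrite('pics/w1c.png',cv2.resize(im,(540,540)))
"
```

```text
t 4.52 p [0.4759 0.3647 0.1054] w 0.057 F [ 0.38 -0.41 -0.51] jaw 161.22 toolx [-0.001 -0.002 -1.   ]
 turn units wxyz [-0.04 -0.02 -0.  ]
 shift units(before turn) [4.32 0.24 0.26] after turn [4.32 0.24 0.25]
```

View pics/w1c.png

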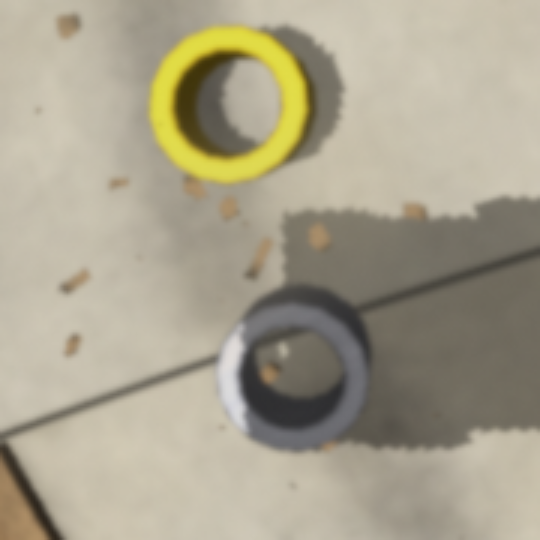

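The crop shows the grey steel ring (the wide collar) at wrist pixel (247,185). The yellow look-alike is at (227,94) and stays where it is. I'm going down on the grey one.

Call:
{"op": "arm_command", "data": {"plan": [{"dx": 0.7,"dy": 0.24,"dz": 0.25,"wx": 0,"wy": 0,"wz": 0},{"dx": 0.7,"dy": 0,"dz": 0,"wx": 0,"wy": 0,"wz": 0},{"dx": 0.6,"dy": 0,"dz": 0,"wx": 0,"wy": 0,"wz": 0},{"dx": 0,"dy": 0,"dz": 0,"wx": 0,"wy": 0,"wz": 0}]}}

```text
time_s: 4.85
tcp_pos: [0.4736, 0.3703, 0.0619]
eef_rot: [175.3, 89.8, -113.5]
contact_force: [-1.0, -0.3, -0.1]
gripper_width: 0.0574
```

```bash
python3 -c "
from h import *
go([.4729,.371,.019],161.4)
im,d,m=cap('wrist','w2')
v,u=np.mgrid[:420,:560];P=pts(m,u,v,d,True)
ok=(P[...,2]>.031)&(P[...,2]<.042)&(d>0)
cen=np.linalg.norm(P[...,:2]-[.472,.37],axis=-1)<.028
t=P[ok&cen];c,ra=cv2.minEnclosingCircle(t[:,:2].astype(np.float32));print(len(t),c,ra)
"
```

```text
t 4.85 p [0.4736 0.3703 0.0619] w 0.0574 F [-1.05 -0.31 -0.12] jaw 161.16 toolx [-0.001 -0.003 -1.   ]
 turn units wxyz [-0.05 -0.04 -0.  ]
 shift units(before turn) [2.14 0.04 0.03] after turn [2.14 0.04 0.02]
2027 (0.47321808338165283, 0.3705185651779175) 0.023278025910258293
```

View pics/w2.png

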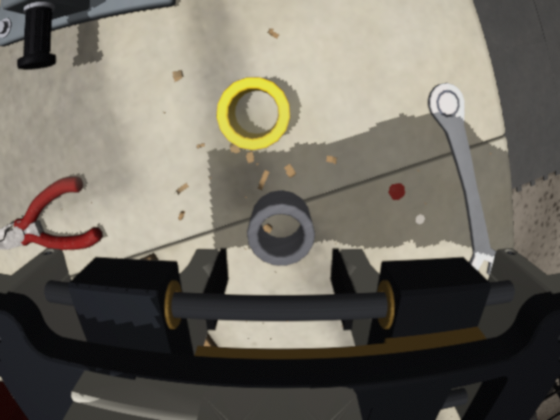

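Call:
{"op": "arm_command", "data": {"plan": [{"dx": 0.75,"dy": 0,"dz": 0,"wx": 0,"wy": 0,"wz": 0},{"dx": 0.7,"dy": 0,"dz": 0,"wx": 0,"wy": 0,"wz": 0},{"dx": 0.6,"dy": 0,"dz": 0,"wx": 0,"wy": 0,"wz": 0},{"dx": 0,"dy": 0,"dz": 0,"wx": 0,"wy": 0,"wz": 0}]}}

```text
time_s: 5.23
tcp_pos: [0.4756, 0.3732, 0.024]
eef_rot: [-49.5, 89.8, 21.8]
contact_force: [-0.6, -0.2, -0.6]
gripper_width: 0.0569
```

Call:
{"op": "arm_command", "data": {"plan": [{"dx": 0,"dy": 0,"dz": 0,"wx": 0,"wy": 0,"wz": 0},{"dx": 0,"dy": 0,"dz": 0,"wx": 0,"wy": 0,"wz": 0},{"dx": 0,"dy": 0,"dz": 0,"wx": 0,"wy": 0,"wz": 0},{"dx": 0,"dy": 0,"dz": 0,"wx": 0,"wy": 0,"wz": 0},{"dx": 0,"dy": 0,"dz": 0,"wx": 0,"wy": 0,"wz": 0},{"dx": 0,"dy": 0,"dz": 0,"wx": 0,"wy": 0,"wz": 0}], "fingers": 1, "force": 25}}

```text
time_s: 5.73
tcp_pos: [0.4774, 0.3758, 0.0289]
eef_rot: [-34.4, 89.5, 37.0]
contact_force: [0.1, 0.6, -1.2]
gripper_width: 0.0223
```

```bash
python3 -c "
from h import *
go([.4729,.371,.16],161.4)"
```

```text
t 5.73 p [0.4774 0.3758 0.0289] w 0.0223 F [ 0.09  0.63 -1.19] jaw 161.41 toolx [ 0.007  0.006 -1.   ]
 turn units wxyz [0.   0.09 0.06]
 shift units(before turn) [-6.56  0.1  -0.25] after turn [-6.55  0.14 -0.3 ]
```

```bash
python3 -c "
from h import *
cap('wrist','w3');go(None)"
```

```text
t 5.78 p [0.4775 0.3758 0.0289] w 0.0183 F [ 0.26 -0.73  0.38] jaw 161.42 toolx [ 0.007  0.006 -1.   ]
```

View pics/w3.png

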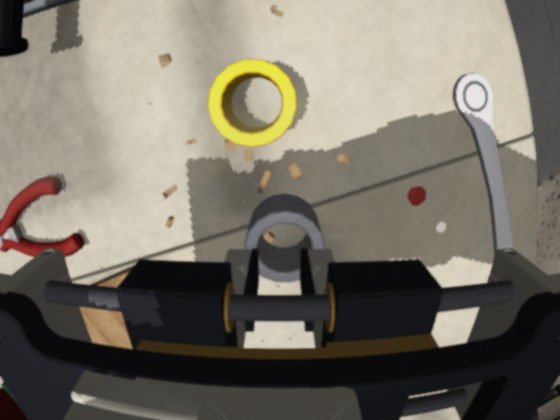

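```bash
python3 -c "
from h import *
im,d,m=cap('scene','s3')
p,R,s=tool();print(proj(m,p))
c=proj(m,p).astype(int);
cv2.imwrite('pics/s3c.png',cv2.resize(cv2.cvtColor(im,cv2.COLOR_RGB2BGR)[c[1]-60:c[1]+40,c[0]-50:c[0]+50],(600,600),interpolation=cv2.INTER_CUBIC))
go(None);print(s['joints'])
im,d,m=cap('top','t3');c=proj(m,p).astype(int);print(c)
cv2.imwrite('pics/t3c.png',cv2.resize(cv2.cvtColor(im,cv2.COLOR_RGB2BGR)[c[1]-60:c[1]+60,c[0]-60:c[0]+60],(600,600),interpolation=cv2.INTER_CUBIC))
"
```

```text
[199.82683972 187.13032489]
t 5.83 p [0.4774 0.3757 0.0287] w 0.0147 F [-0.22  0.4   0.26] jaw 161.41 toolx [ 0.007  0.005 -1.   ]
[ 56.72628763  23.90412488 -21.01267937   0.25357715 -44.60054213
 -75.49462483]
[138 198]
```

View pics/s3c.png

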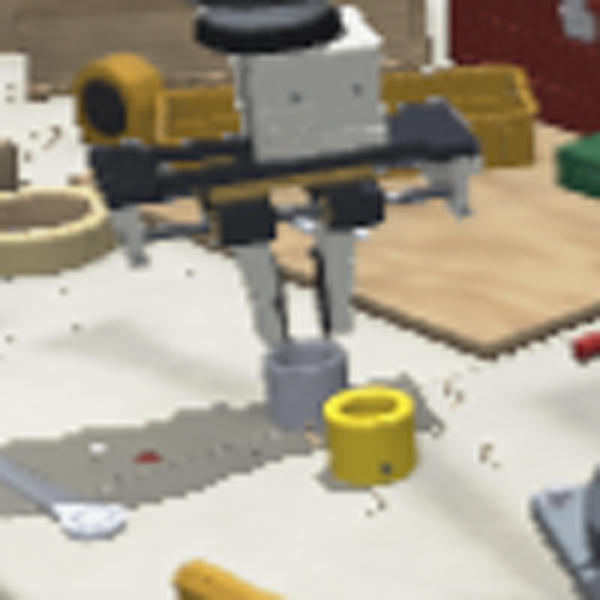

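View pics/t3c.png

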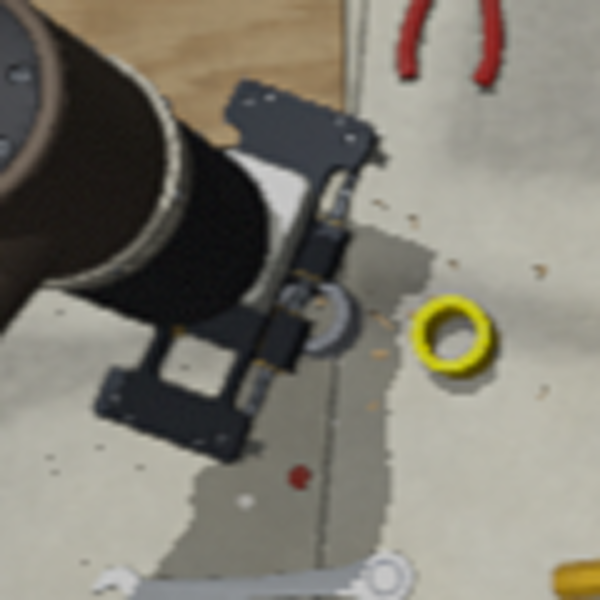

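```bash
python3 -c "
from h import *
for n in ['s3','w3']:
    z=np.load(f'pics/{n}.npz');m={k:z[k] for k in z.files};v,u=np.mgrid[:420,:560];P=pts(m,u,v,m['d'],n=='w3')
    if n=='s3':
        x0,y0=149,127
        for (cx,cy) in [(262,300),(268,330),(272,342),(282,330),(322,320),(340,320),(345,328),(305,350),(305,365),(270,380),(305,400)]:
            a,b=int(x0+cx/6),int(y0+cy/6);print((cx,cy),P[b,a].round(4),m['im'][b,a])
    else:
        p=np.array([.4774,.3758,.0289])
        ca=np.array(m['R'])@p+m['t'];f=210/np.tan(np.radians(m['vertical_fov'])/2);th=np.arctan2(np.hypot(*ca[:2]),ca[2]);print('tcp px',m['cx']+f*th*ca[0]/np.hypot(*ca[:2]),m['cy']+f*th*ca[1]/np.hypot(*ca[:2]))
        for (a,b) in [(240,260),(238,275),(245,285),(315,260),(310,285),(283,215),(262,215),(284,270),(253,230),(318,230)]: print((a,b),P[b,a].round(4))
"
```

```text
(262, 300) [0.4505 0.3688 0.0734] [147 147 142]
(268, 330) [0.4513 0.3677 0.0565] [139 140 136]
(272, 342) [0.4569 0.3736 0.0462] [134 135 133]
(282, 330) [0.4659 0.3756 0.05  ] [90 91 89]
(322, 320) [0.4879 0.3753 0.0509] [122 121 114]
(340, 320) [0.4905 0.36   0.0547] [142 143 137]
(345, 328) [0.4948 0.3621 0.0495] [139 140 135]
(305, 350) [0.4811 0.3867 0.0318] [120 123 130]
(305, 365) [0.4786 0.3835 0.0264] [117 120 126]
(270, 380) [0.452  0.3689 0.0282] [109 111 117]
(305, 400) [0.4601 0.353  0.0205] [119 122 129]
tcp px 279.5421397532747 251.92180845153115
(240, 260) [0.4918 0.3581 0.0623]
(238, 275) [0.4909 0.358  0.0775]
(245, 285) [0.4881 0.361  0.0827]
(315, 260) [0.4569 0.3696 0.0625]
(310, 285) [0.4612 0.3698 0.0828]
(283, 215) [0.4672 0.3513 0.0372]
(262, 215) [0.4788 0.3493 0.0323]
(284, 270) [0.4778 0.3853 0.0348]
(253, 230) [0.4855 0.3541 0.038 ]
(318, 230) [0.4515 0.3659 0.037 ]
```

```bash
python3 -c "
from h import *
for n,tz in [('w1',.1393),('w2',.0619),('w3',.0289)]:
    z=np.load(f'pics/{n}.npz');m={k:z[k] for k in z.files};v,u=np.mgrid[:420,:560];P=pts(m,u,v,m['d'],True)
    for lab,us in (('L',range(200,250,6)),('R',range(310,375,6))):
        o=[]
        for a in us:
            col=[(b,P[b,a]) for b in range(244,300) if m['d'][b,a]>0 and m['d'][b,a]<.25 and P[b,a,2]>tz-.015]
            if col:
                q=min(col,key=lambda c:c[1][2]); o.append((a,q[0],round(q[1][2]-tz,4)))
        print(n,lab,o)
"
```

```text
w1 L [(200, 249, np.float64(0.0208)), (206, 249, np.float64(0.0214)), (212, 249, np.float64(0.0211)), (218, 249, np.float64(0.0217)), (224, 248, np.float64(0.0172)), (230, 295, np.float64(0.0943)), (236, 296, np.float64(0.0947)), (242, 294, np.float64(0.0944)), (248, 297, np.float64(0.0957))]
w1 R [(310, 295, np.float64(0.095)), (316, 295, np.float64(0.0946)), (322, 294, np.float64(0.0935)), (328, 294, np.float64(0.0939)), (334, 248, np.float64(0.0173)), (340, 249, np.float64(0.0214)), (346, 249, np.float64(0.0212)), (352, 249, np.float64(0.0215)), (358, 249, np.float64(0.0222)), (364, 253, np.float64(0.0264)), (370, 264, np.float64(0.0388))]
w2 L [(200, 249, np.float64(0.0212)), (206, 249, np.float64(0.021)), (212, 249, np.float64(0.0213)), (218, 249, np.float64(0.0218)), (224, 248, np.float64(0.0167)), (230, 294, np.float64(0.095)), (236, 294, np.float64(0.095)), (242, 294, np.float64(0.0949)), (248, 295, np.float64(0.096))]
w2 R [(310, 295, np.float64(0.095)), (316, 294, np.float64(0.0944)), (322, 294, np.float64(0.094)), (328, 294, np.float64(0.0947)), (334, 248, np.float64(0.0171)), (340, 250, np.float64(0.022)), (346, 249, np.float64(0.0204)), (352, 249, np.float64(0.0221)), (358, 249, np.float64(0.0213)), (364, 253, np.float64(0.0261)), (370, 264, np.float64(0.0384))]
w3 L [(200, 262, np.float64(0.0879)), (206, 261, np.float64(0.0875)), (212, 262, np.float64(0.0866)), (218, 263, np.float64(0.0876)), (224, 262, np.float64(0.0871)), (230, 249, np.float64(0.0208)), (236, 249, np.float64(0.0226)), (242, 250, np.float64(0.0217)), (248, 245, np.float64(0.0077))]
w3 R [(310, 244, np.float64(0.001)), (316, 248, np.float64(0.0077)), (322, 245, np.float64(0.0076)), (328, 249, np.float64(0.021)), (334, 262, np.float64(0.0871)), (340, 262, np.float64(0.0863)), (346, 262, np.float64(0.0875)), (352, 262, np.float64(0.0871)), (358, 261, np.float64(0.0863)), (364, 262, np.float64(0.0869)), (370, 261, np.float64(0.0868))]
```

Call:
{"op": "arm_command", "data": {"plan": [{"dx": -0.9,"dy": 0,"dz": 0,"wx": 0,"wy": 0,"wz": 0},{"dx": -0.9,"dy": 0,"dz": 0,"wx": 0,"wy": 0,"wz": 0},{"dx": -0.9,"dy": 0,"dz": 0,"wx": 0,"wy": 0,"wz": 0},{"dx": 0,"dy": 0,"dz": 0,"wx": 0,"wy": 0.09,"wz": 0.06}], "fingers": -0.3}}

```text
time_s: 6.22
tcp_pos: [0.4759, 0.3738, 0.083]
eef_rot: [166.6, 89.7, -122.0]
contact_force: [0.3, 0.3, 0.5]
gripper_width: 0.0314
```

```bash
python3 -c "
from h import *
go([.473,.3708,.02],161.4)
im,d,m=cap('scene','s4')
p,R,s=tool();c=proj(m,p).astype(int);print(c)
v,u=np.mgrid[:420,:560];P=pts(m,u,v,d)
cv2.imwrite('pics/s4c.png',cv2.resize(cv2.cvtColor(im,cv2.COLOR_RGB2BGR)[c[1]-40:c[1]+60,c[0]-50:c[0]+50],(600,600),interpolation=cv2.INTER_CUBIC))
np.save('pics/P4.npy',P)
b=P[c[1]-30:c[1]+30,c[0]-30:c[0]+30].reshape(-1,3)
k=(np.linalg.norm(b[:,:2]-p[:2],axis=1)<.06)
q=b[k&(b[:,2]>.045)];print(np.sort(q[:,2])[:12].round(4),p[2]); 
a=q[q[:,2]<p[2]+.03];print(a[np.argsort(a[:,2])][::4].round(3))
im,d,m=cap('wrist','w4')
P=pts(m,u,v,d,True);
t=P[(P[...,2]>.031)&(P[...,2]<.042)&(d>0)&(np.linalg.norm(P[...,:2]-[.472,.37],axis=-1)<.03)];print(cv2.minEnclosingCircle(t[:,:2].astype(np.float32)),len(t))
"
```

```text
t 6.22 p [0.4759 0.3738 0.083 ] w 0.0314 F [0.35 0.25 0.54] jaw 161.39 toolx [-0.002 -0.004 -1.   ]
 turn units wxyz [-0.   -0.06 -0.01]
 shift units(before turn) [ 3.15  0.09 -0.17] after turn [ 3.15  0.09 -0.19]
[197 172]
[0.1008 0.1013 0.1015 0.1019 0.102  0.1026 0.1027 0.1034 0.1042 0.1045
 0.1047 0.1055] 0.08137218626272119
[[0.499 0.358 0.101]
 [0.492 0.372 0.102]
 [0.448 0.369 0.104]
 [0.495 0.357 0.106]
 [0.492 0.358 0.106]
 [0.451 0.367 0.107]
 [0.442 0.37  0.109]
 [0.45  0.372 0.109]
 [0.493 0.365 0.11 ]]
((0.472580224275589, 0.37091121077537537), 0.023102587088942528) 1784
```

View pics/s4c.png

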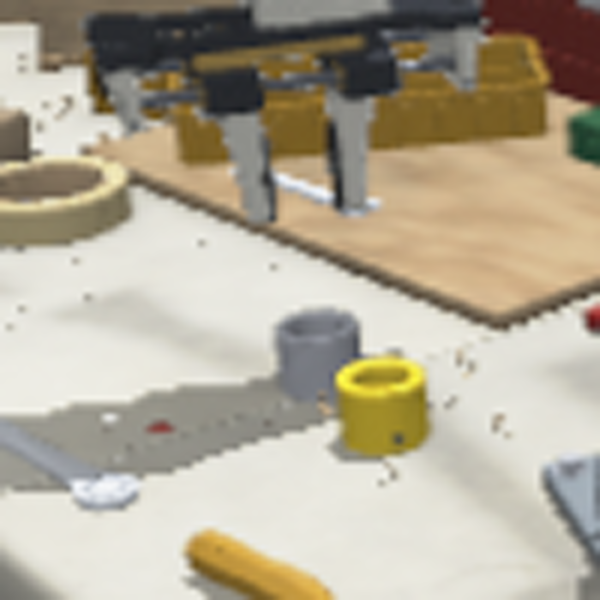

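The scene and wrist depth agree on the fingertips: they sit about 19 mm *above* the reported TCP, not 11 mm below it. My first close therefore shut above the rim. The collar hasn't moved, so I'll go lower and check as I go.

Call:
{"op": "arm_command", "data": {"plan": [{"dx": 0.8,"dy": 0.09,"dz": -0.19,"wx": 0,"wy": -0.06,"wz": 0},{"dx": 0.8,"dy": 0,"dz": 0,"wx": 0,"wy": 0,"wz": 0},{"dx": 0.8,"dy": 0,"dz": 0,"wx": 0,"wy": 0,"wz": 0},{"dx": 0.5,"dy": 0,"dz": 0,"wx": 0,"wy": 0,"wz": 0},{"dx": 0,"dy": 0,"dz": 0,"wx": 0,"wy": 0,"wz": 0}], "fingers": -0.3}}

```text
time_s: 6.73
tcp_pos: [0.4708, 0.3686, 0.0174]
eef_rot: [132.5, 89.7, -156.2]
contact_force: [0.5, 0.4, -0.1]
gripper_width: 0.0566
```

```bash
python3 -c "
from h import *
go([.473,.3708,-.009],161.4)
im,d,m=cap('scene','s5')
p,R,s=tool();c=proj(m,p+[0,0,.03]).astype(int)
cv2.imwrite('pics/s5c.png',cv2.resize(cv2.cvtColor(im,cv2.COLOR_RGB2BGR)[c[1]-50:c[1]+50,c[0]-50:c[0]+50],(600,600),interpolation=cv2.INTER_CUBIC))
"
```

```text
t 6.73 p [0.4708 0.3686 0.0174] w 0.0566 F [ 0.53  0.37 -0.08] jaw 161.28 toolx [-0.005 -0.002 -1.   ]
 turn units wxyz [-0.03 -0.04 -0.05]
 shift units(before turn) [ 1.32 -0.07  0.14] after turn [ 1.32 -0.07  0.14]
```

View pics/s5c.png

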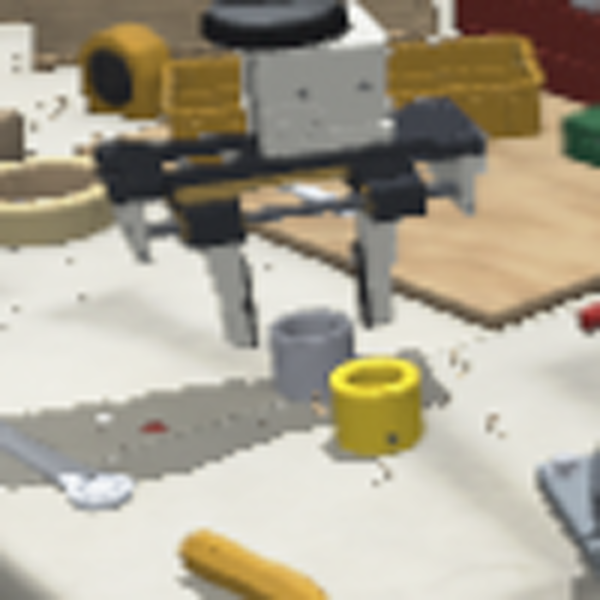

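Call:
{"op": "arm_command", "data": {"plan": [{"dx": 0.5,"dy": -0.07,"dz": 0.14,"wx": 0,"wy": 0,"wz": 0},{"dx": 0.5,"dy": 0,"dz": 0,"wx": 0,"wy": 0,"wz": 0},{"dx": 0.25,"dy": 0,"dz": 0,"wx": 0,"wy": 0,"wz": 0}]}}

```text
time_s: 7.03
tcp_pos: [0.4745, 0.3724, -0.0066]
eef_rot: [99.9, 89.9, 171.2]
contact_force: [0.2, 0.4, 0.7]
gripper_width: 0.057
```

```bash
python3 -c "
from h import *
go([.473,.3708,-.009],161.4)
"
```

```text
t 7.03 p [ 0.4745  0.3724 -0.0066] w 0.057 F [0.19 0.38 0.73] jaw 161.32 toolx [-0.002  0.    -1.   ]
 turn units wxyz [-0.02 -0.   -0.03]
 shift units(before turn) [ 0.12  0.04 -0.1 ] after turn [ 0.12  0.04 -0.1 ]
```

Good. Closing now, with a tiny downward bias.

Call:
{"op": "arm_command", "data": {"plan": [{"dx": 0.1,"dy": 0.03,"dz": -0.08,"wx": 0,"wy": 0,"wz": 0},{"dx": 0,"dy": 0,"dz": 0,"wx": 0,"wy": 0,"wz": 0},{"dx": 0,"dy": 0,"dz": 0,"wx": 0,"wy": 0,"wz": 0},{"dx": 0,"dy": 0,"dz": 0,"wx": 0,"wy": 0,"wz": 0}], "fingers": 1, "force": 25}}

```text
time_s: 7.37
tcp_pos: [0.4731, 0.3706, -0.01]
eef_rot: [126.0, 89.8, -162.7]
contact_force: [0.1, 0.3, -1.5]
gripper_width: 0.044
```

```bash
python3 -c "
from h import *
go([.473,.3708,.13],161.4)
"
```

```text
t 7.37 p [ 0.4731  0.3706 -0.01  ] w 0.044 F [ 0.11  0.28 -1.51] jaw 161.32 toolx [-0.003 -0.001 -1.   ]
 turn units wxyz [-0.02 -0.02 -0.03]
 shift units(before turn) [-7.    0.02 -0.  ] after turn [-7.    0.01  0.01]
```

Call:
{"op": "arm_command", "data": {"plan": [{"dx": -0.5,"dy": 0,"dz": 0,"wx": 0,"wy": 0,"wz": 0},{"dx": -0.9,"dy": 0,"dz": 0,"wx": 0,"wy": 0,"wz": 0},{"dx": -0.9,"dy": 0,"dz": 0,"wx": 0,"wy": 0,"wz": 0},{"dx": -0.9,"dy": 0,"dz": 0,"wx": 0,"wy": 0,"wz": 0},{"dx": -0.9,"dy": 0,"dz": 0,"wx": 0,"wy": 0,"wz": 0},{"dx": -0.9,"dy": 0,"dz": 0,"wx": 0,"wy": 0,"wz": 0},{"dx": -0.9,"dy": 0,"dz": 0,"wx": 0,"wy": 0,"wz": 0},{"dx": -0.9,"dy": 0,"dz": 0,"wx": 0,"wy": 0,"wz": 0},{"dx": 0,"dy": 0,"dz": 0,"wx": 0,"wy": 0,"wz": 0}]}}

```text
time_s: 8.12
tcp_pos: [0.4733, 0.3699, 0.1404]
eef_rot: [62.1, 89.9, 133.4]
contact_force: [0.0, 0.3, -0.5]
gripper_width: 0.0432
```

```bash
python3 -c "
from h import *
go([.477,.0445,.14],161.4)
im,d,m=cap('wrist','w6')
"
```

```text
t 8.12 p [0.4733 0.3699 0.1404] w 0.0432 F [ 0.05  0.32 -0.51] jaw 161.33 toolx [-0.001  0.001 -1.   ]
 turn units wxyz [-0.02  0.01 -0.02]
 shift units(before turn) [  0.    -5.38 -15.35] after turn [  0.02  -5.36 -15.36]
```

View pics/w6.png

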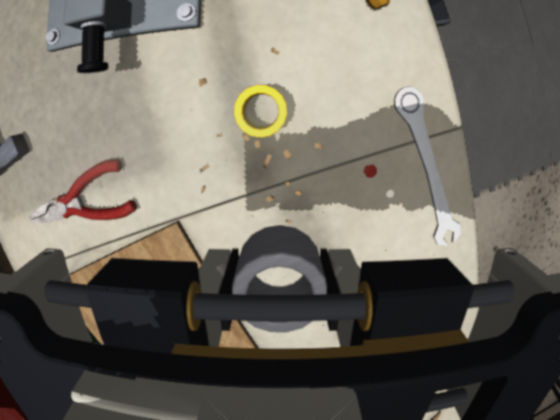

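Call:
{"op": "arm_command", "data": {"plan": [{"dx": 0,"dy": -0.42,"dz": -0.95,"wx": 0,"wy": 0,"wz": 0},{"dx": 0,"dy": -0.42,"dz": -0.95,"wx": 0,"wy": 0,"wz": 0},{"dx": 0,"dy": -0.42,"dz": -0.95,"wx": 0,"wy": 0,"wz": 0},{"dx": 0,"dy": -0.42,"dz": -0.95,"wx": 0,"wy": 0,"wz": 0},{"dx": 0,"dy": -0.42,"dz": -0.95,"wx": 0,"wy": 0,"wz": 0},{"dx": 0,"dy": -0.42,"dz": -0.95,"wx": 0,"wy": 0,"wz": 0},{"dx": 0,"dy": -0.42,"dz": -0.95,"wx": 0,"wy": 0,"wz": 0},{"dx": 0,"dy": -0.42,"dz": -0.95,"wx": 0,"wy": 0,"wz": 0},{"dx": 0,"dy": -0.42,"dz": -0.95,"wx": 0,"wy": 0,"wz": 0},{"dx": 0,"dy": -0.42,"dz": -0.95,"wx": 0,"wy": 0,"wz": 0},{"dx": 0,"dy": -0.42,"dz": -0.95,"wx": 0,"wy": 0,"wz": 0},{"dx": 0,"dy": -0.42,"dz": -0.95,"wx": 0,"wy": 0,"wz": 0},{"dx": 0,"dy": -0.3,"dz": -0.4,"wx": 0,"wy": 0,"wz": 0},{"dx": 0,"dy": 0,"dz": 0,"wx": 0,"wy": 0,"wz": 0}]}}

```text
time_s: 9.33
tcp_pos: [0.4881, 0.0824, 0.1332]
eef_rot: [130.7, 89.1, -158.3]
contact_force: [-0.2, 0.8, -0.7]
gripper_width: 0.0437
```

```bash
cat >> h.py <<'E'
def wl(fn):
    im,d,m=cap('wrist',fn);v,u=np.mgrid[:420,:560];P=pts(m,u,v,d,True);P[d<=0]=np.nan
    return im,d,m,P
def fitpost(P,g,lo,hi,rad):
    k=(P[...,2]>lo)&(P[...,2]<hi)&(np.linalg.norm(P[...,:2]-g,axis=-1)<rad)
    t=P[k]
    return t
E
python3 -c "
from h import *
go([.477,.0445,.14],161.4)
p,R,s=tool()
im,d,m,P=wl('w7')
for g in ([.477,.0445],[.581,.010]):
    t=fitpost(P,g,.1035,.112,.02);print('top',len(t), t.mean(0).round(4) if len(t) else '', (t.min(0)/2+t.max(0)/2).round(4) if len(t) else '',np.ptp(t,0).round(3) if len(t) else '')
# collar rim
zr=.14-.0+.010+.036+ (p[2]-.14)
t=fitpost(P,p[:2],zr-.004,zr+.005,.03);print('rim',len(t),cv2.minEnclosingCircle(t[:,:2].astype(np.float32)),t.mean(0))
"
```

```text
t 9.33 p [0.4881 0.0824 0.1332] w 0.0437 F [-0.21  0.82 -0.7 ] jaw 161.04 toolx [-0.015 -0.006 -1.   ]
 turn units wxyz [-0.08 -0.13 -0.15]
 shift units(before turn) [-0.32 -0.09 -1.98] after turn [-0.34 -0.08 -1.97]
top 782 [0.4791 0.047  0.1067] [0.4794 0.0476 0.1064] [0.02  0.021 0.006]
top 73 [0.5819 0.0116 0.1058] [0.5819 0.0117 0.1057] [0.006 0.007 0.004]
rim 2907 ((0.48629966378211975, 0.07741139084100723), 0.028507493436336517) [0.48623901 0.07510108 0.18004636]
```

View pics/w7.png

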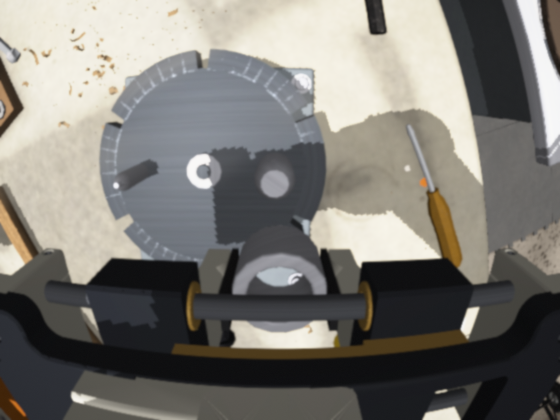

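```bash
cat >> h.py <<'E'
def wproj(m,X):
    c=np.asarray(X)@np.array(m['R']).T+np.array(m['t']);f=210/np.tan(np.radians(m['vertical_fov'])/2)
    h=np.hypot(c[...,0],c[...,1]);th=np.arctan2(h,c[...,2]);return np.stack([m['cx']+f*th*c[...,0]/h,m['cy']+f*th*c[...,1]/h],-1)
def circ(im,m,C,rad,col,n=(0,0,1)):
    a=np.linspace(0,2*np.pi,80);X=np.array(C)+rad*np.stack([np.cos(a),np.sin(a),0*a],1)
    cv2.polylines(im,[np.round(wproj(m,X)*16).astype(np.int32)],True,col,1,shift=4)
E
python3 -c "
from h import *
z=np.load('pics/w7.npz');m={k:z[k] for k in z.files};im=cv2.cvtColor(m['im'],cv2.COLOR_RGB2BGR)
p=np.array([.4888,.0827,.1332+.046])
circ(im,m,p,.023,(0,0,255));circ(im,m,p,.0155,(0,255,0))
circ(im,m,[.4794,.0476,.106],.009,(0,255,255));circ(im,m,[.4794,.0476,.06],.014,(255,255,0));circ(im,m,[.582,.0117,.06],.007,(255,255,0))
cv2.imwrite('pics/w7o.png',cv2.resize(im[140:340,180:380],(600,600)))
v,u=np.mgrid[:420,:560];P=pts(m,u,v,m['d'],True)
for a,b in [(280,260),(262,265),(300,265),(281,325),(260,320),(300,322)]:print(a,b,P[b,a].round(4))
"
```

```text
280 260 [0.4825 0.0649 0.1798]
262 265 [0.4908 0.0644 0.1802]
300 265 [0.4747 0.0693 0.1816]
281 325 [0.4934 0.0983 0.1817]
260 320 [0.4865 0.0561 0.2324]
300 322 [0.4845 0.1011 0.1799]
```

View pics/w7o.png

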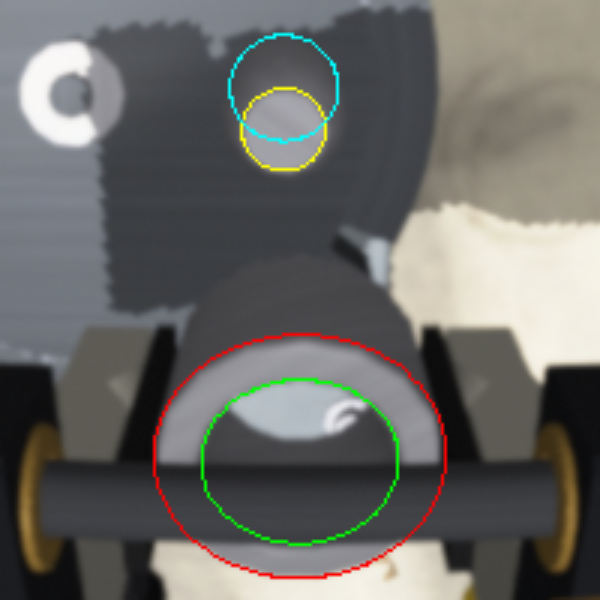

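Call:
{"op": "arm_command", "data": {"plan": [{"dx": 0,"dy": 0,"dz": -0.4,"wx": -0.08,"wy": -0.13,"wz": -0.15},{"dx": 0,"dy": -0.03,"dz": -0.6,"wx": 0,"wy": 0,"wz": 0},{"dx": 0,"dy": -0.03,"dz": -0.5,"wx": 0,"wy": 0,"wz": 0},{"dx": 0,"dy": 0,"dz": -0.3,"wx": 0,"wy": 0,"wz": 0},{"dx": 0,"dy": 0,"dz": 0,"wx": 0,"wy": 0,"wz": 0}]}}

```text
time_s: 9.8
tcp_pos: [0.4754, 0.0462, 0.1324]
eef_rot: [98.0, 89.9, 169.5]
contact_force: [-0.4, 0.2, -1.1]
gripper_width: 0.0439
```

```bash
python3 -c "
from h import *
go([.479,.0474,.105],161.4)"
```

```text
t 9.8 p [0.4754 0.0462 0.1324] w 0.0439 F [-0.4   0.17 -1.11] jaw 161.48 toolx [-0.001  0.    -1.   ]
 turn units wxyz [ 0.02 -0.   -0.01]
 shift units(before turn) [ 1.37 -0.15  0.11] after turn [ 1.37 -0.15  0.11]
```

Call:
{"op": "arm_command", "data": {"plan": [{"dx": 0.5,"dy": -0.15,"dz": 0.11,"wx": 0,"wy": 0,"wz": 0},{"dx": 0.5,"dy": 0,"dz": 0,"wx": 0,"wy": 0,"wz": 0},{"dx": 0.2,"dy": 0,"dz": 0,"wx": 0,"wy": 0,"wz": 0},{"dx": 0,"dy": 0,"dz": 0,"wx": 0,"wy": 0,"wz": 0}]}}

```text
time_s: 10.13
tcp_pos: [0.4797, 0.048, 0.1061]
eef_rot: [8.8, 89.9, 80.3]
contact_force: [0.1, 0.5, -1.7]
gripper_width: 0.044
```

```bash
python3 -c "
from h import *
go([.479,.0474,.05],161.4)
p,R,s=tool()
im,d,m,P=wl('w8');im=cv2.cvtColor(im,cv2.COLOR_RGB2BGR)
X=R.as_matrix()[:,0];C=p-.046*X
circ(im,m,C,.023,(0,0,255));circ(im,m,C,.0155,(0,255,0));circ(im,m,[.4794,.0476,.106],.009,(0,255,255));circ(im,m,[.582,.0117,.106],.002,(0,255,255))
cv2.imwrite('pics/w8o.png',cv2.resize(im[140:340,180:380],(600,600)))
"
```

```text
t 10.13 p [0.4797 0.048  0.1061] w 0.044 F [ 0.07  0.53 -1.69] jaw 161.48 toolx [ 0.     0.001 -1.   ]
 turn units wxyz [ 0.02  0.01 -0.  ]
 shift units(before turn) [ 2.8   0.02 -0.04] after turn [ 2.8   0.02 -0.04]
```

View pics/w8o.png

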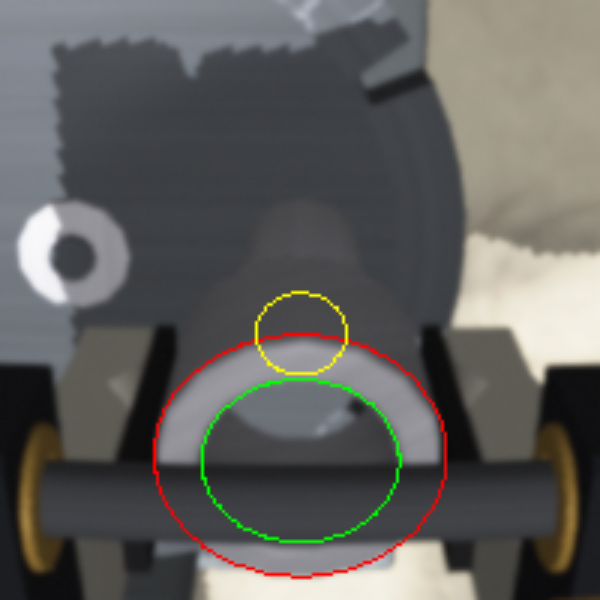

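Call:
{"op": "arm_command", "data": {"plan": [{"dx": 0.4,"dy": 0.0,"dz": -0.02,"wx": 0,"wy": 0,"wz": 0},{"dx": 0.4,"dy": 0,"dz": 0,"wx": 0,"wy": 0,"wz": 0},{"dx": 0.3,"dy": 0,"dz": 0,"wx": 0,"wy": 0,"wz": 0}]}}

```text
time_s: 10.43
tcp_pos: [0.4801, 0.0482, 0.0834]
eef_rot: [-26.8, 90.0, 44.8]
contact_force: [-2.9, -3.1, 1.1]
gripper_width: 0.0439
```

```bash
python3 -c "
from h import *
go([.4794,.0476,.05],161.4)"
```

```text
t 10.43 p [0.4801 0.0482 0.0834] w 0.0439 F [-2.91 -3.08  1.12] jaw 161.55 toolx [ 0.001  0.001 -1.   ]
 turn units wxyz [0.03 0.01 0.  ]
 shift units(before turn) [ 1.67  0.03 -0.04] after turn [ 1.67  0.02 -0.04]
```

Call:
{"op": "arm_command", "data": {"plan": [{"dx": 0.3,"dy": 0.02,"dz": -0.05,"wx": 0,"wy": 0,"wz": 0},{"dx": 0.35,"dy": 0,"dz": 0,"wx": 0,"wy": 0,"wz": 0},{"dx": 0.35,"dy": 0,"dz": 0,"wx": 0,"wy": 0,"wz": 0}]}}

```text
time_s: 10.68
tcp_pos: [0.4792, 0.0473, 0.061]
eef_rot: [-17.3, 90.0, 54.3]
contact_force: [0.1, -0.1, -0.5]
gripper_width: 0.0438
```

```bash
python3 -c "
from h import *
go([.4794,.0476,.05],161.4)"
```

```text
t 10.68 p [0.4792 0.0473 0.061 ] w 0.0438 F [ 0.08 -0.1  -0.52] jaw 161.55 toolx [ 0.     0.001 -1.   ]
 turn units wxyz [0.03 0.01 0.  ]
 shift units(before turn) [ 0.55 -0.01  0.02] after turn [ 0.55 -0.01  0.02]
```

Call:
{"op": "arm_command", "data": {"plan": [{"dx": 0.25,"dy": 0,"dz": 0,"wx": 0,"wy": 0,"wz": 0},{"dx": 0.2,"dy": 0,"dz": 0,"wx": 0,"wy": 0,"wz": 0},{"dx": 0.1,"dy": 0,"dz": 0,"wx": 0,"wy": 0,"wz": 0}]}}

```text
time_s: 10.93
tcp_pos: [0.479, 0.0472, 0.0489]
eef_rot: [149.3, 90.0, -139.1]
contact_force: [-16.2, 3.8, 40.7]
gripper_width: 0.0437
```

```bash
python3 -c "
from h import *
go([.4794,.0476,.05],161.4)"
```

```text
t 10.93 p [0.479  0.0472 0.0489] w 0.0437 F [-16.24   3.76  40.73] jaw 161.61 toolx [-0.001 -0.001 -1.   ]
 turn units wxyz [ 0.05 -0.01 -0.01]
 shift units(before turn) [-0.06 -0.01  0.02] after turn [-0.06 -0.01  0.02]
```

Call:
{"op": "arm_command", "data": {"plan": [{"dx": -0.05,"dy": 0,"dz": 0,"wx": 0,"wy": 0,"wz": 0},{"dx": 0,"dy": 0,"dz": 0,"wx": 0,"wy": 0,"wz": 0},{"dx": 0,"dy": 0,"dz": 0,"wx": 0,"wy": 0,"wz": 0},{"dx": 0,"dy": 0,"dz": 0,"wx": 0,"wy": 0,"wz": 0}], "fingers": -0.3}}

```text
time_s: 11.27
tcp_pos: [0.4802, 0.0478, 0.0503]
eef_rot: [-67.1, 89.9, 4.6]
contact_force: [0.1, -0.6, -0.2]
gripper_width: 0.0562
```

Call:
{"op": "arm_command", "data": {"plan": [{"dx": -0.4,"dy": 0,"dz": 0,"wx": 0,"wy": 0,"wz": 0},{"dx": -0.9,"dy": 0,"dz": 0,"wx": 0,"wy": 0,"wz": 0},{"dx": -0.9,"dy": 0,"dz": 0,"wx": 0,"wy": 0,"wz": 0},{"dx": -0.9,"dy": 0,"dz": 0,"wx": 0,"wy": 0,"wz": 0},{"dx": -0.9,"dy": 0,"dz": 0,"wx": 0,"wy": 0,"wz": 0},{"dx": 0,"dy": 0,"dz": 0,"wx": 0,"wy": 0,"wz": 0}]}}

```text
time_s: 11.77
tcp_pos: [0.4793, 0.047, 0.1345]
eef_rot: [161.7, 89.9, -126.7]
contact_force: [0.7, -0.8, 0.3]
gripper_width: 0.0571
```

```bash
python3 -c "
from h import *
go([.479,-.388,.14],161.4)
im,d,m,P=wl('w9')
t=fitpost(P,[.4794,.0476],.09,.101,.03);print('rim',len(t),cv2.minEnclosingCircle(t[:,:2].astype(np.float32)),t.mean(0))
"
```

```text
t 11.77 p [0.4793 0.047  0.1345] w 0.0571 F [ 0.71 -0.84  0.32] jaw 161.65 toolx [-0.002 -0.002 -1.   ]
 turn units wxyz [ 0.05 -0.03 -0.01]
 shift units(before turn) [ -0.23  -6.83 -20.65] after turn [ -0.27  -6.92 -20.62]
rim 2232 ((0.4796622097492218, 0.047389596700668335), 0.02346823364496231) [0.47855942 0.04503351 0.09673709]
```

View pics/w9.png

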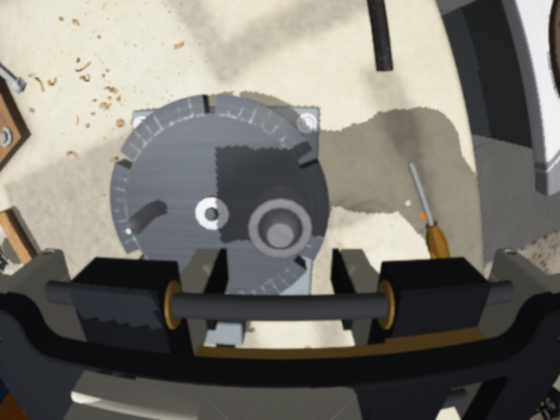

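Call:
{"op": "arm_command", "data": {"plan": [{"dx": -0.1,"dy": -0.33,"dz": -0.9,"wx": 0,"wy": 0,"wz": 0},{"dx": 0,"dy": -0.33,"dz": -0.95,"wx": 0,"wy": 0,"wz": 0},{"dx": 0,"dy": -0.33,"dz": -0.95,"wx": 0,"wy": 0,"wz": 0},{"dx": 0,"dy": -0.33,"dz": -0.95,"wx": 0,"wy": 0,"wz": 0},{"dx": 0,"dy": -0.33,"dz": -0.95,"wx": 0,"wy": 0,"wz": 0},{"dx": 0,"dy": -0.33,"dz": -0.95,"wx": 0,"wy": 0,"wz": 0},{"dx": 0,"dy": -0.33,"dz": -0.95,"wx": 0,"wy": 0,"wz": 0},{"dx": 0,"dy": -0.33,"dz": -0.95,"wx": 0,"wy": 0,"wz": 0},{"dx": 0,"dy": -0.33,"dz": -0.95,"wx": 0,"wy": 0,"wz": 0},{"dx": 0,"dy": -0.33,"dz": -0.95,"wx": 0,"wy": 0,"wz": 0},{"dx": 0,"dy": -0.33,"dz": -0.95,"wx": 0,"wy": 0,"wz": 0},{"dx": 0,"dy": -0.33,"dz": -0.95,"wx": 0,"wy": 0,"wz": 0},{"dx": 0,"dy": -0.33,"dz": -0.95,"wx": 0,"wy": 0,"wz": 0},{"dx": 0,"dy": -0.33,"dz": -0.95,"wx": 0,"wy": 0,"wz": 0},{"dx": 0,"dy": -0.33,"dz": -0.95,"wx": 0,"wy": 0,"wz": 0},{"dx": 0,"dy": -0.33,"dz": -0.95,"wx": 0,"wy": 0,"wz": 0},{"dx": 0,"dy": -0.33,"dz": -0.8,"wx": 0,"wy": 0,"wz": 0},{"dx": 0,"dy": 0,"dz": 0,"wx": 0,"wy": 0,"wz": 0}]}}

```text
time_s: 13.32
tcp_pos: [0.4778, -0.3059, 0.1271]
eef_rot: [100.8, 89.1, 172.5]
contact_force: [-0.3, -0.2, 0.5]
gripper_width: 0.0572
```

```bash
python3 -c "
from h import *
im,d,m,P=wl('w10')
t=fitpost(P,[.478,-.389],.031,.042,.03);print('rim',len(t),cv2.minEnclosingCircle(t[:,:2].astype(np.float32)),t.mean(0))
go([.478,-.389,.05],161.4)
"
```

```text
rim 864 ((0.480068564414978, -0.3889157772064209), 0.016174886375665665) [ 0.47961744 -0.38876072  0.0368338 ]
t 13.37 p [ 0.4774 -0.3049  0.1268] w 0.0571 F [ 0.25 -0.32 -0.09] jaw 161.68 toolx [-0.016  0.003 -1.   ]
 turn units wxyz [ 0.06 -0.03 -0.2 ]
 shift units(before turn) [ 3.83 -1.41 -3.97] after turn [ 3.84 -1.37 -3.98]
```

View pics/w10.png

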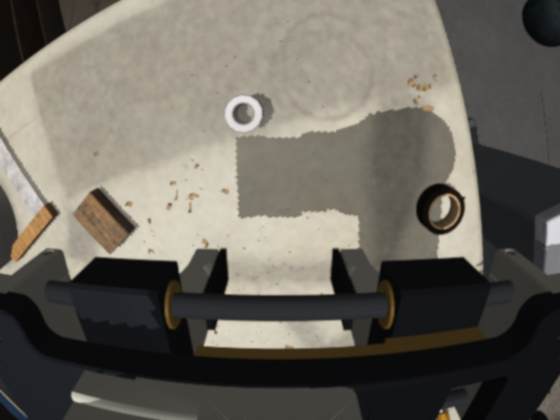

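Call:
{"op": "arm_command", "data": {"plan": [{"dx": 0,"dy": -0.35,"dz": -0.8,"wx": 0.06,"wy": -0.03,"wz": -0.2},{"dx": 0.5,"dy": -0.35,"dz": -0.8,"wx": 0,"wy": 0,"wz": 0},{"dx": 0.8,"dy": -0.35,"dz": -0.8,"wx": 0,"wy": 0,"wz": 0},{"dx": 0.8,"dy": -0.35,"dz": -0.8,"wx": 0,"wy": 0,"wz": 0},{"dx": 0.8,"dy": 0,"dz": -0.6,"wx": 0,"wy": 0,"wz": 0},{"dx": 0.3,"dy": 0,"dz": 0,"wx": 0,"wy": 0,"wz": 0},{"dx": 0,"dy": 0,"dz": 0,"wx": 0,"wy": 0,"wz": 0}]}}

```text
time_s: 13.95
tcp_pos: [0.4793, -0.3846, 0.0586]
eef_rot: [32.0, 89.9, 103.5]
contact_force: [-0.1, 0.7, 0.7]
gripper_width: 0.0571
```

```bash
python3 -c "
from h import *
im,d,m,P=wl('w11')
t=fitpost(P,[.480,-.389],.031,.042,.022);print('rim',len(t),cv2.minEnclosingCircle(t[:,:2].astype(np.float32)),t.mean(0))
go([.480,-.389,-.009],161.4)
"
```

```text
rim 1351 ((0.47971096634864807, -0.3892713189125061), 0.01622590981423855) [ 0.479488   -0.39023833  0.03661566]
t 14.0 p [ 0.4793 -0.3844  0.0591] w 0.0567 F [-0.13  0.58 -0.14] jaw 161.47 toolx [-0.     0.002 -1.   ]
 turn units wxyz [ 0.02  0.02 -0.01]
 shift units(before turn) [ 3.4  -0.11 -0.21] after turn [ 3.41 -0.11 -0.21]
```

View pics/w11.png

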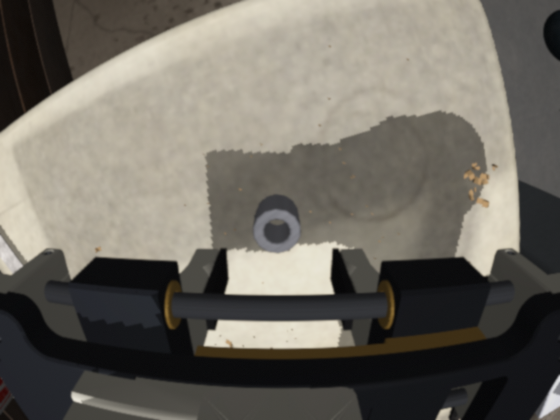

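The narrow collar sits at (277,228), centred between the fingers. Going down on it.

Call:
{"op": "arm_command", "data": {"plan": [{"dx": 0.7,"dy": -0.1,"dz": -0.22,"wx": 0,"wy": 0,"wz": 0},{"dx": 0.8,"dy": 0,"dz": 0,"wx": 0,"wy": 0,"wz": 0},{"dx": 0.8,"dy": 0,"dz": 0,"wx": 0,"wy": 0,"wz": 0},{"dx": 0.4,"dy": 0,"dz": 0,"wx": 0,"wy": 0,"wz": 0},{"dx": 0,"dy": 0,"dz": 0,"wx": 0,"wy": 0,"wz": 0}]}}

```text
time_s: 14.42
tcp_pos: [0.4839, -0.3863, 0.0087]
eef_rot: [-83.1, 89.7, -11.4]
contact_force: [0.3, 0.5, 0.5]
gripper_width: 0.0572
```

```bash
python3 -c "
from h import *
go([.4797,-.3893,-.009],161.4)
"
```

```text
t 14.42 p [ 0.4839 -0.3863  0.0087] w 0.0572 F [0.35 0.51 0.55] jaw 161.73 toolx [ 0.006 -0.001 -1.   ]
 turn units wxyz [0.07 0.01 0.07]
 shift units(before turn) [ 0.89  0.16 -0.21] after turn [ 0.89  0.15 -0.21]
```

Call:
{"op": "arm_command", "data": {"plan": [{"dx": 0.4,"dy": 0.15,"dz": -0.21,"wx": 0.07,"wy": 0,"wz": 0.07},{"dx": 0.4,"dy": 0,"dz": 0,"wx": 0,"wy": 0,"wz": 0},{"dx": 0.05,"dy": 0,"dz": 0,"wx": 0,"wy": 0,"wz": 0}]}}

```text
time_s: 14.67
tcp_pos: [0.4815, -0.389, -0.0066]
eef_rot: [-86.5, 89.8, -15.0]
contact_force: [-0.8, -0.1, -0.4]
gripper_width: 0.057
```

```bash
python3 -c "
from h import *
go([.4797,-.3893,-.009],161.4)
"
```

```text
t 14.67 p [ 0.4815 -0.389  -0.0066] w 0.057 F [-0.83 -0.14 -0.35] jaw 161.51 toolx [ 0.003 -0.001 -1.   ]
 turn units wxyz [0.02 0.   0.04]
 shift units(before turn) [ 0.12  0.08 -0.04] after turn [ 0.12  0.08 -0.04]
```

Call:
{"op": "arm_command", "data": {"plan": [{"dx": 0.12,"dy": 0.08,"dz": -0.04,"wx": 0,"wy": 0,"wz": 0.03},{"dx": 0,"dy": 0,"dz": 0,"wx": 0,"wy": 0,"wz": 0},{"dx": 0,"dy": 0,"dz": 0,"wx": 0,"wy": 0,"wz": 0},{"dx": 0,"dy": 0,"dz": 0,"wx": 0,"wy": 0,"wz": 0},{"dx": 0,"dy": 0,"dz": 0,"wx": 0,"wy": 0,"wz": 0},{"dx": 0,"dy": 0,"dz": 0,"wx": 0,"wy": 0,"wz": 0}], "fingers": 1, "force": 25}}

```text
time_s: 15.17
tcp_pos: [0.4801, -0.3898, -0.008]
eef_rot: [-91.8, 89.9, -20.3]
contact_force: [-0.0, 0.7, -1.3]
gripper_width: 0.0285
```

```bash
python3 -c "
from h import *
go([.4797,-.3893,.13],161.4)
"
```

```text
t 15.17 p [ 0.4801 -0.3898 -0.008 ] w 0.0285 F [-0.    0.66 -1.3 ] jaw 161.5 toolx [ 0.002 -0.001 -1.   ]
 turn units wxyz [ 0.02 -0.    0.03]
 shift units(before turn) [-6.9   0.01  0.02] after turn [-6.9   0.03  0.02]
```

Call:
{"op": "arm_command", "data": {"plan": [{"dx": -0.5,"dy": 0,"dz": 0,"wx": 0,"wy": 0,"wz": 0},{"dx": -0.9,"dy": 0,"dz": 0,"wx": 0,"wy": 0,"wz": 0},{"dx": -0.9,"dy": 0,"dz": 0,"wx": 0,"wy": 0,"wz": 0},{"dx": -0.9,"dy": 0,"dz": 0,"wx": 0,"wy": 0,"wz": 0},{"dx": -0.9,"dy": 0,"dz": 0,"wx": 0,"wy": 0,"wz": 0},{"dx": -0.9,"dy": 0,"dz": 0,"wx": 0,"wy": 0,"wz": 0},{"dx": -0.9,"dy": 0,"dz": 0,"wx": 0,"wy": 0,"wz": 0},{"dx": -0.9,"dy": 0,"dz": 0,"wx": 0,"wy": 0,"wz": 0},{"dx": 0,"dy": 0,"dz": 0,"wx": 0,"wy": 0,"wz": 0}]}}

```text
time_s: 15.92
tcp_pos: [0.4781, -0.3893, 0.1389]
eef_rot: [-135.2, 90.0, -63.7]
contact_force: [0.6, -0.8, 0.4]
gripper_width: 0.0286
```

```bash
python3 -c "
from h import *
im,d,m,P=wl('w12')
p,R,s=tool();im=cv2.cvtColor(im,cv2.COLOR_RGB2BGR);C=p-.044*R.as_matrix()[:,0]
circ(im,m,C,.016,(0,0,255));circ(im,m,C,.0085,(0,255,0))
cv2.imwrite('pics/w12o.png',cv2.resize(im[140:340,180:380],(600,600)))
go([.582,.0117,.14],161.4)
"
```

```text
t 15.97 p [ 0.4776 -0.3888  0.1373] w 0.0285 F [-0.33  0.61 -1.56] jaw 161.45 toolx [-0.001  0.001 -1.   ]
 turn units wxyz [ 0.01  0.01 -0.01]
 shift units(before turn) [-0.12  1.42 20.65] after turn [-0.13  1.44 20.65]
```

View pics/w12o.png

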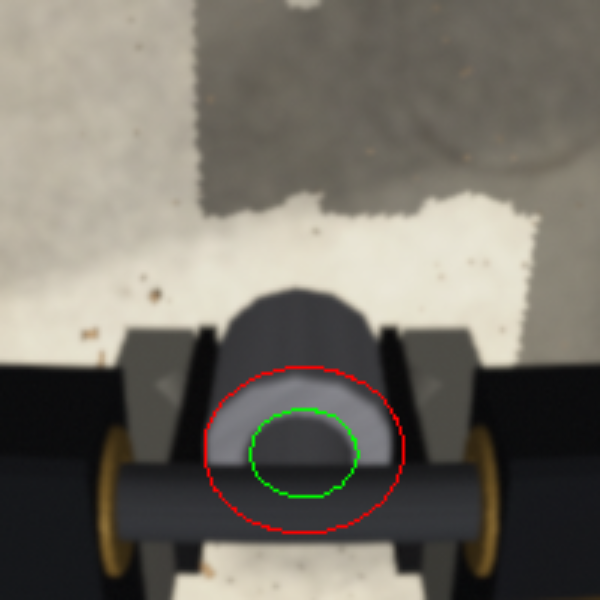

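```bash
python3 -c "
from h import *
z=np.load('pics/w12.npz');m={k:z[k] for k in z.files};v,u=np.mgrid[:420,:560];P=pts(m,u,v,m['d'],True)
for a,b in [(280,268),(270,270),(290,270),(258,285),(303,285),(280,272),(282,322)]:print(a,b,P[b,a].round(4))
k=np.zeros((420,560),bool);k[262:294,248:312]=1
t=P[k&(P[...,2]>.165)&(P[...,2]<.19)];print(np.histogram(t[:,2],bins=12))
im,d,mm=cap('scene','s12');p=tool()[0];c=proj(mm,p+[0,0,.03]).astype(int);print(c)
cv2.imwrite('pics/s12c.png',cv2.resize(cv2.cvtColor(im,cv2.COLOR_RGB2BGR)[c[1]-50:c[1]+50,c[0]-50:c[0]+50],(600,600),interpolation=cv2.INTER_CUBIC))
go(None)
"
```

```text
280 268 [ 0.4734 -0.4027  0.1843]
270 270 [ 0.4783 -0.4025  0.183 ]
290 270 [ 0.4694 -0.4005  0.1846]
258 285 [ 0.4862 -0.3969  0.1836]
303 285 [ 0.4663 -0.3901  0.1835]
280 272 [ 0.4741 -0.4008  0.1844]
282 322 [ 0.5266 -0.2341  0.0016]
(array([ 76,  73,  79,  77,  64,  94,  95, 110, 353, 845,  12,  10]), array([0.1650388 , 0.16709519, 0.16915158, 0.17120797, 0.17326435,
       0.17532074, 0.17737713, 0.17943352, 0.18148991, 0.18354629,
       0.18560268, 0.18765907, 0.18971546]))
[403 238]
t 16.02 p [ 0.4767 -0.3883  0.1355] w 0.0285 F [-0.02  0.49 -1.67] jaw 161.43 toolx [-0.003  0.002 -1.   ]
```

View pics/s12c.png

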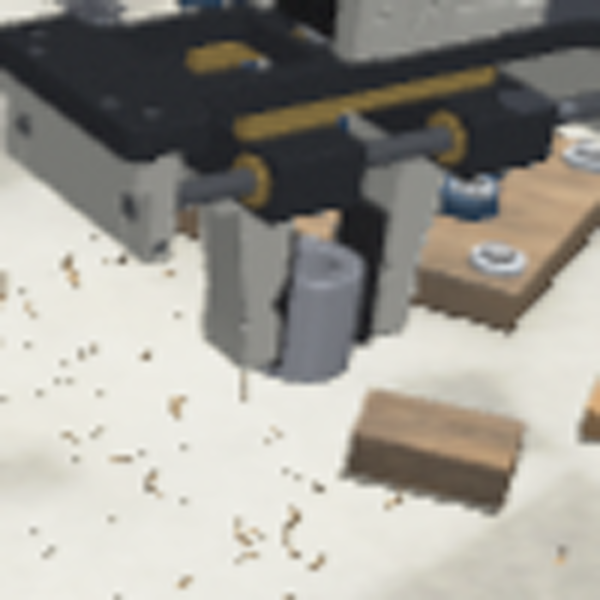

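Call:
{"op": "arm_command", "data": {"plan": [{"dx": -0.1,"dy": 0.06,"dz": 0.9,"wx": 0,"wy": 0,"wz": 0},{"dx": -0.1,"dy": 0.06,"dz": 0.98,"wx": 0,"wy": 0,"wz": 0},{"dx": 0,"dy": 0.06,"dz": 0.98,"wx": 0,"wy": 0,"wz": 0},{"dx": 0,"dy": 0.06,"dz": 0.98,"wx": 0,"wy": 0,"wz": 0},{"dx": 0,"dy": 0.06,"dz": 0.98,"wx": 0,"wy": 0,"wz": 0},{"dx": 0,"dy": 0.06,"dz": 0.98,"wx": 0,"wy": 0,"wz": 0},{"dx": 0,"dy": 0.06,"dz": 0.98,"wx": 0,"wy": 0,"wz": 0},{"dx": 0,"dy": 0.06,"dz": 0.98,"wx": 0,"wy": 0,"wz": 0},{"dx": 0,"dy": 0.06,"dz": 0.98,"wx": 0,"wy": 0,"wz": 0},{"dx": 0,"dy": 0.06,"dz": 0.98,"wx": 0,"wy": 0,"wz": 0},{"dx": 0,"dy": 0.06,"dz": 0.98,"wx": 0,"wy": 0,"wz": 0},{"dx": 0,"dy": 0.06,"dz": 0.98,"wx": 0,"wy": 0,"wz": 0},{"dx": 0,"dy": 0.06,"dz": 0.98,"wx": 0,"wy": 0,"wz": 0},{"dx": 0,"dy": 0.06,"dz": 0.98,"wx": 0,"wy": 0,"wz": 0},{"dx": 0,"dy": 0.06,"dz": 0.98,"wx": 0,"wy": 0,"wz": 0},{"dx": 0,"dy": 0.06,"dz": 0.98,"wx": 0,"wy": 0,"wz": 0},{"dx": 0,"dy": 0.06,"dz": 0.98,"wx": 0,"wy": 0,"wz": 0},{"dx": 0,"dy": 0.06,"dz": 0.8,"wx": 0,"wy": 0,"wz": 0},{"dx": 0,"dy": 0,"dz": 0,"wx": 0,"wy": 0,"wz": 0}]}}

```text
time_s: 17.6
tcp_pos: [0.5548, -0.0344, 0.1196]
eef_rot: [96.4, 87.7, 167.3]
contact_force: [0.3, 0.2, -1.5]
gripper_width: 0.0289
```

```bash
python3 -c "
from h import *
go([.593,.045,.14],161.4)
"
```

```text
t 17.6 p [ 0.5548 -0.0344  0.1196] w 0.0289 F [ 0.32  0.2  -1.55] jaw 160.94 toolx [-0.04   0.009 -0.999]
 turn units wxyz [-0.1  -0.05 -0.51]
 shift units(before turn) [-1.06 -0.47  4.37] after turn [-1.02 -0.54  4.37]
```

Call:
{"op": "arm_command", "data": {"plan": [{"dx": -0.6,"dy": 0,"dz": 0,"wx": -0.1,"wy": -0.05,"wz": -0.5},{"dx": -0.6,"dy": -0.1,"dz": 0.7,"wx": 0,"wy": 0,"wz": 0},{"dx": -0.1,"dy": -0.1,"dz": 0.8,"wx": 0,"wy": 0,"wz": 0},{"dx": 0,"dy": -0.1,"dz": 0.8,"wx": 0,"wy": 0,"wz": 0},{"dx": 0,"dy": -0.1,"dz": 0.8,"wx": 0,"wy": 0,"wz": 0},{"dx": 0,"dy": -0.1,"dz": 0.7,"wx": 0,"wy": 0,"wz": 0},{"dx": 0,"dy": 0,"dz": 0,"wx": 0,"wy": 0,"wz": 0},{"dx": 0,"dy": 0,"dz": 0,"wx": 0,"wy": 0,"wz": 0}]}}

```text
time_s: 18.27
tcp_pos: [0.5874, 0.04, 0.138]
eef_rot: [120.0, 89.3, -168.6]
contact_force: [-1.2, -0.9, -1.6]
gripper_width: 0.0287
```

```bash
python3 -c "
from h import *
go([.593,.045,.14],161.4)
p,R,s=tool()
im,d,m,P=wl('w13')
t=fitpost(P,[.582,.0117],.100,.112,.015);print('top',len(t), t.mean(0).round(4), (t.min(0)/2+t.max(0)/2).round(4),np.ptp(t,0).round(3))
X=R.as_matrix()[:,0];C=p-.045*X
im=cv2.cvtColor(im,cv2.COLOR_RGB2BGR)
circ(im,m,C,.016,(0,0,255));circ(im,m,C,.0085,(0,255,0));circ(im,m,[.582,.0117,.106],.002,(0,255,255));circ(im,m,[.582,.0117,.06],.007,(255,255,0));circ(im,m,[.4794,.0476,.096],.023,(255,255,0))
cv2.imwrite('pics/w13o.png',cv2.resize(im[100:340,160:400],(720,720)))
for a,b in [(280,268),(270,270),(290,270),(258,285),(303,285)]:print(a,b,P[b,a].round(4))
cv2.imwrite('pics/w13f.png',im)
go(None)
"
```

```text
t 18.27 p [0.5874 0.04   0.138 ] w 0.0287 F [-1.17 -0.88 -1.63] jaw 161.42 toolx [-0.013 -0.003 -1.   ]
 turn units wxyz [ 0.01 -0.08 -0.14]
 shift units(before turn) [-0.11 -0.18  0.33] after turn [-0.1  -0.19  0.33]
top 180 [0.5825 0.0105 0.1037] [0.5828 0.0112 0.1042] [0.01  0.011 0.008]
280 268 [0.5833 0.0268 0.1833]
270 270 [0.5879 0.0263 0.1833]
290 270 [0.5793 0.029  0.1838]
258 285 [0.5958 0.032  0.1835]
303 285 [0.576  0.0384 0.1841]
t 18.32 p [0.5874 0.0399 0.1378] w 0.029 F [ 0.4   0.52 -1.39] jaw 161.42 toolx [-0.013 -0.003 -1.   ]
```

View pics/w13f.png

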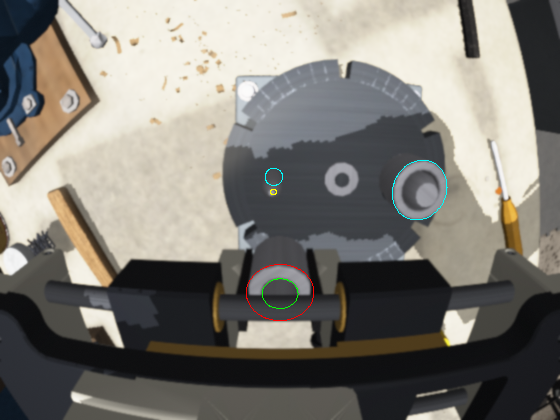

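```bash
python3 -c "
from h import *
z=np.load('pics/w13.npz');m={k:z[k] for k in z.files}
import cv2
b=cv2.imread('pics/w13.png')[160:330,200:370];cv2.imwrite('pics/w13z.png',cv2.resize(b,(680,680),interpolation=cv2.INTER_CUBIC))"
```

```text
(no output)
```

View pics/w13z.png

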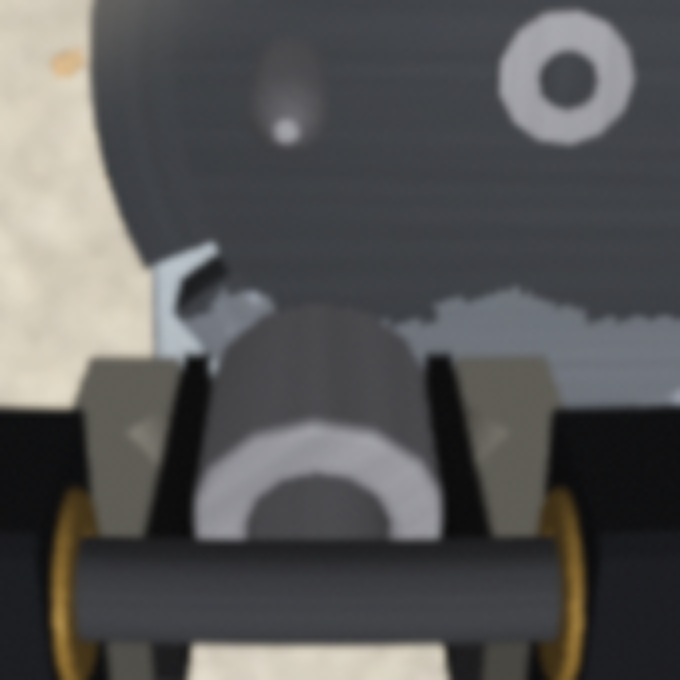

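```bash
python3 -c "
from h import *
from scipy.optimize import least_squares
z=np.load('pics/w13.npz');m={k:z[k] for k in z.files}
print('post tip',onz(m,np.array([271.5]),np.array([192.75]),.106,True))
a=np.linspace(0,2*np.pi,720)
obs=np.array([248.75,310.5,265,261.5,297.5,278])
def q(c):
    o=[]
    for rad in(.016,.0085):
        X=np.stack([c[0]+rad*np.cos(a),c[1]+rad*np.sin(a),np.full_like(a,c[2])],1);uv=wproj(m,X)
        o+=[uv[:,0].min(),uv[:,0].max(),uv[:,1].min()]
    return np.array(o)
s=least_squares(lambda c:q(c)-obs,[.588,.040,.183],x_scale=.01,diff_step=1e-3);print(s.x,s.fun)
"
```

```text
post tip [[0.58318479 0.01218293 0.106     ]]
[0.58965225 0.04552801 0.1732167 ] [-0.70663714  0.55629929 -0.12917067  1.31183727 -1.16256851  0.13204786]
```

```bash
python3 -c "
from h import *
from scipy.optimize import minimize
for n,C,zz,R1,R2 in (('w13',[.588,.040],.1835,.0085,.016),('w7',[.4886,.0826],.1805,.0155,.023)):
    z=np.load(f'pics/{n}.npz');m={k:z[k] for k in z.files};v,u=np.mgrid[:420,:560];P=pts(m,u,v,m['d'],True)
    lum=m['im'].astype(float).mean(-1)
    k=(abs(P[...,2]-zz)<.0045)&(np.linalg.norm(P[...,:2]-C,axis=-1)<R2+.004)&(lum>100)&(v<296)
    t=P[k];print(n,len(t),t.mean(0))
    # area model: compare image of annulus: maximize in-annulus - evenly; loss = violations
    f=lambda c:(np.clip(np.linalg.norm(t[:,:2]-c,axis=1)-R2,0,None)+np.clip(R1-np.linalg.norm(t[:,:2]-c,axis=1),0,None)).sum()
    s=minimize(f,C,method='Nelder-Mead',options=dict(xatol=1e-5));r_=np.linalg.norm(t[:,:2]-s.x,axis=1);print(s.x,s.fun/len(t),np.percentile(r_,[2,50,98]))
"
```

```text
w13 1043 [0.58559377 0.03216052 0.18323651]
[0.58806536 0.0403659 ] 3.812788692298743e-07 [0.00891703 0.01274145 0.01562895]
w7 1670 [0.48461353 0.0697985  0.18048818]
[0.48908758 0.08295016] 7.408957432013286e-07 [0.01596195 0.01981868 0.02269952]
```

Call:
{"op": "arm_command", "data": {"plan": [{"dx": 0,"dy": 0,"dz": -0.2,"wx": 0,"wy": -0.08,"wz": -0.14},{"dx": 0.1,"dy": -0.06,"dz": -0.5,"wx": 0,"wy": 0,"wz": 0},{"dx": 0.3,"dy": -0.06,"dz": -0.45,"wx": 0,"wy": 0,"wz": 0},{"dx": 0.3,"dy": 0,"dz": -0.2,"wx": 0,"wy": 0,"wz": 0},{"dx": 0,"dy": 0,"dz": 0,"wx": 0,"wy": 0,"wz": 0}]}}

```text
time_s: 18.73
tcp_pos: [0.579, 0.0097, 0.1214]
eef_rot: [124.0, 89.9, -164.7]
contact_force: [-0.1, 0.9, -1.5]
gripper_width: 0.0288
```

```bash
python3 -c "
from h import *
go([.583,.0118,.104],161.4)"
```

```text
t 18.73 p [0.579  0.0097 0.1214] w 0.0288 F [-0.11  0.9  -1.47] jaw 161.37 toolx [-0.001 -0.    -1.   ]
 turn units wxyz [-0.01 -0.01 -0.01]
 shift units(before turn) [ 0.87 -0.16  0.17] after turn [ 0.87 -0.16  0.17]
```

Call:
{"op": "arm_command", "data": {"plan": [{"dx": 0.2,"dy": -0.16,"dz": 0.17,"wx": 0,"wy": 0,"wz": 0},{"dx": 0.3,"dy": 0,"dz": 0,"wx": 0,"wy": 0,"wz": 0},{"dx": 0.15,"dy": 0,"dz": 0,"wx": 0,"wy": 0,"wz": 0}]}}

```text
time_s: 18.98
tcp_pos: [0.5835, 0.0103, 0.1079]
eef_rot: [-73.9, 90.0, -2.7]
contact_force: [0.2, 0.6, -1.5]
gripper_width: 0.0287
```

```bash
python3 -c "
from h import *
go([.583,.0118,.052],161.4)
p,R,s=tool();im,d,m,P=wl('w14');cv2.imwrite('pics/w14z.png',cv2.resize(cv2.imread('pics/w14.png')[180:330,200:370],(680,600),interpolation=cv2.INTER_CUBIC))"
```

```text
t 18.98 p [0.5835 0.0103 0.1079] w 0.0287 F [ 0.21  0.62 -1.47] jaw 161.21 toolx [ 0. -0. -1.]
 turn units wxyz [-0.04  0.    0.  ]
 shift units(before turn) [2.79 0.05 0.06] after turn [2.79 0.05 0.06]
```

View pics/w14z.png

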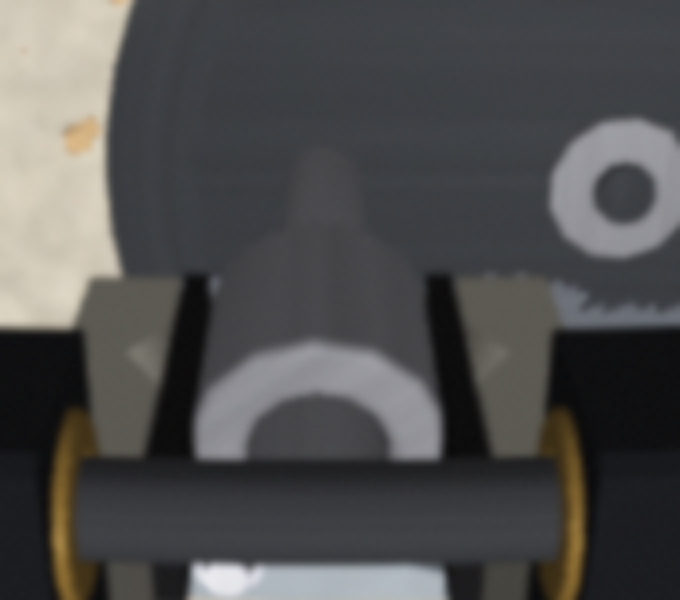

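Call:
{"op": "arm_command", "data": {"plan": [{"dx": 0.3,"dy": 0.05,"dz": 0.06,"wx": 0,"wy": 0,"wz": 0},{"dx": 0.4,"dy": 0,"dz": 0,"wx": 0,"wy": 0,"wz": 0},{"dx": 0.2,"dy": 0,"dz": 0,"wx": 0,"wy": 0,"wz": 0}]}}

```text
time_s: 19.28
tcp_pos: [0.5835, 0.0126, 0.0884]
eef_rot: [-67.3, 90.0, 3.9]
contact_force: [-0.5, -1.2, -1.1]
gripper_width: 0.0287
```

```bash
python3 -c "
from h import *
go([.583,.0118,.052],161.4)"
```

```text
t 19.28 p [0.5835 0.0126 0.0884] w 0.0287 F [-0.52 -1.17 -1.08] jaw 161.26 toolx [ 0.001  0.    -1.   ]
 turn units wxyz [-0.03  0.    0.01]
 shift units(before turn) [ 1.82  0.01 -0.05] after turn [ 1.82  0.01 -0.05]
```

Call:
{"op": "arm_command", "data": {"plan": [{"dx": 0.3,"dy": 0.01,"dz": -0.04,"wx": 0,"wy": 0,"wz": 0},{"dx": 0.3,"dy": 0,"dz": 0,"wx": 0,"wy": 0,"wz": 0}]}}

```text
time_s: 19.45
tcp_pos: [0.5829, 0.0117, 0.0754]
eef_rot: [-131.0, 89.9, -59.6]
contact_force: [0.4, -1.1, 0.1]
gripper_width: 0.0291
```

```bash
python3 -c "
from h import *
go([.583,.0118,.052],161.4)"
```

```text
t 19.45 p [0.5829 0.0117 0.0754] w 0.0291 F [ 0.41 -1.07  0.15] jaw 161.31 toolx [ 0.001 -0.001 -1.   ]
 turn units wxyz [-0.02 -0.01  0.01]
 shift units(before turn) [ 1.17 -0.    0.01] after turn [ 1.17 -0.    0.01]
```

Call:
{"op": "arm_command", "data": {"plan": [{"dx": 0.35,"dy": 0,"dz": 0,"wx": 0,"wy": 0,"wz": 0},{"dx": 0.35,"dy": 0,"dz": 0,"wx": 0,"wy": 0,"wz": 0},{"dx": 0.15,"dy": 0,"dz": 0,"wx": 0,"wy": 0,"wz": 0}]}}

```text
time_s: 19.7
tcp_pos: [0.5826, 0.0115, 0.0557]
eef_rot: [-170.4, 89.9, -99.1]
contact_force: [0.1, -0.8, -0.2]
gripper_width: 0.0285
```

```bash
python3 -c "
from h import *
go([.583,.0118,.052],161.4)"
```

```text
t 19.7 p [0.5826 0.0115 0.0557] w 0.0285 F [ 0.08 -0.76 -0.24] jaw 161.32 toolx [-0.    -0.001 -1.   ]
 turn units wxyz [-0.02 -0.01  0.  ]
 shift units(before turn) [ 0.19 -0.02  0.02] after turn [ 0.19 -0.02  0.02]
```

Call:
{"op": "arm_command", "data": {"plan": [{"dx": 0.12,"dy": 0,"dz": 0,"wx": 0,"wy": 0,"wz": 0},{"dx": 0.08,"dy": 0,"dz": 0,"wx": 0,"wy": 0,"wz": 0}]}}

```text
time_s: 19.87
tcp_pos: [0.5826, 0.0115, 0.0517]
eef_rot: [176.8, 89.9, -111.8]
contact_force: [-11.8, 2.3, 29.1]
gripper_width: 0.0286
```

```bash
python3 -c "
from h import *
go([.583,.0118,.052],161.4)"
```

```text
t 19.87 p [0.5826 0.0115 0.0517] w 0.0286 F [-11.78   2.33  29.14] jaw 161.35 toolx [-0.001 -0.002 -1.   ]
 turn units wxyz [-0.01 -0.02 -0.  ]
 shift units(before turn) [-0.02 -0.01  0.02] after turn [-0.02 -0.01  0.02]
```

Seated. Letting go and rising.

Call:
{"op": "arm_command", "data": {"plan": [{"dx": -0.04,"dy": 0,"dz": 0,"wx": 0,"wy": 0,"wz": 0},{"dx": 0,"dy": 0,"dz": 0,"wx": 0,"wy": 0,"wz": 0},{"dx": 0,"dy": 0,"dz": 0,"wx": 0,"wy": 0,"wz": 0},{"dx": 0,"dy": 0,"dz": 0,"wx": 0,"wy": 0,"wz": 0},{"dx": 0,"dy": 0,"dz": 0,"wx": 0,"wy": 0,"wz": 0}], "fingers": -0.3}}

```text
time_s: 20.28
tcp_pos: [0.5837, 0.0124, 0.0534]
eef_rot: [-92.0, 89.9, -20.7]
contact_force: [0.8, -0.7, -0.1]
gripper_width: 0.0549
```

Call:
{"op": "arm_command", "data": {"plan": [{"dx": -0.4,"dy": 0,"dz": 0,"wx": 0,"wy": 0,"wz": 0},{"dx": -0.9,"dy": 0,"dz": 0,"wx": 0,"wy": 0,"wz": 0},{"dx": -0.9,"dy": 0,"dz": 0,"wx": 0,"wy": 0,"wz": 0},{"dx": -0.9,"dy": 0,"dz": 0,"wx": 0,"wy": 0,"wz": 0},{"dx": -0.9,"dy": 0,"dz": 0,"wx": 0,"wy": 0,"wz": 0},{"dx": -0.7,"dy": 0,"dz": 0,"wx": 0,"wy": 0,"wz": 0},{"dx": 0,"dy": 0,"dz": 0,"wx": 0,"wy": 0,"wz": 0}]}}

```text
time_s: 20.87
tcp_pos: [0.5828, 0.012, 0.1532]
eef_rot: [178.1, 89.9, -110.5]
contact_force: [-0.4, -0.2, -0.6]
gripper_width: 0.0565
```

```bash
python3 -c "
from h import *
go([.58,.174,.14],161.4)
im,d,m,P=wl('w15')
t=fitpost(P,[.583,.0118],.09,.101,.022);print('rimN',len(t),cv2.minEnclosingCircle(t[:,:2].astype(np.float32)),t.mean(0))
t=fitpost(P,[.4794,.0476],.09,.101,.03);print('rimW',len(t),cv2.minEnclosingCircle(t[:,:2].astype(np.float32)),t.mean(0))
"
```

```text
t 20.87 p [0.5828 0.012  0.1532] w 0.0565 F [-0.4  -0.16 -0.57] jaw 161.38 toolx [-0.001 -0.002 -1.   ]
 turn units wxyz [-0.01 -0.03 -0.  ]
 shift units(before turn) [0.65 2.72 7.64] after turn [0.66 2.71 7.64]
rimN 1166 ((0.5826472043991089, 0.011836337856948376), 0.01608232595026493) [0.58237829 0.01034114 0.09666038]
rimW 1632 ((0.47974011301994324, 0.047294553369283676), 0.023329362273216248) [0.48182829 0.04375232 0.09654768]
```

View pics/w15.png

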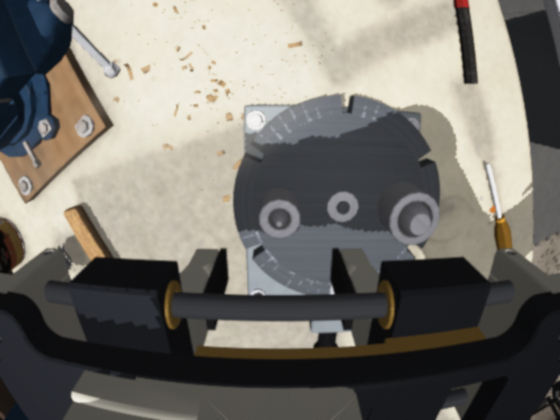

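Call:
{"op": "arm_command", "data": {"plan": [{"dx": 0,"dy": 0.25,"dz": 0.9,"wx": 0,"wy": 0,"wz": 0},{"dx": 0,"dy": 0.25,"dz": 0.95,"wx": 0,"wy": 0,"wz": 0},{"dx": 0,"dy": 0.25,"dz": 0.95,"wx": 0,"wy": 0,"wz": 0},{"dx": 0,"dy": 0.25,"dz": 0.95,"wx": 0,"wy": 0,"wz": 0},{"dx": 0,"dy": 0.25,"dz": 0.95,"wx": 0,"wy": 0,"wz": 0},{"dx": 0,"dy": 0.25,"dz": 0.95,"wx": 0,"wy": 0,"wz": 0},{"dx": 0,"dy": 0.25,"dz": 0.95,"wx": 0,"wy": 0,"wz": 0},{"dx": 0,"dy": 0.25,"dz": 0.95,"wx": 0,"wy": 0,"wz": 0},{"dx": 0,"dy": 0.25,"dz": 0.95,"wx": 0,"wy": 0,"wz": 0},{"dx": 0,"dy": 0.25,"dz": 0.95,"wx": 0,"wy": 0,"wz": 0},{"dx": 0,"dy": 0.2,"dz": 0.8,"wx": 0,"wy": 0,"wz": 0},{"dx": 0,"dy": 0,"dz": 0,"wx": 0,"wy": 0,"wz": 0},{"dx": 0,"dy": 0,"dz": 0,"wx": 0,"wy": 0,"wz": 0}]}}

```text
time_s: 22.0
tcp_pos: [0.5919, 0.2309, 0.1434]
eef_rot: [132.9, 89.2, -156.0]
contact_force: [-0.4, -0.9, -0.3]
gripper_width: 0.0568
```

```bash
python3 -c "
from h import *
go([.5814,.1751,.12],161.0)
im,d,m,P=wl('w16');go(None)
t=fitpost(P,[.5814,.1751],.05,.068,.04)
c=t[:,:2]-[.5312,.0296];ex=np.array([-.945,.326]);ey=np.array([.326,.945])
print(len(t));X=c@ex;Y=c@ey
for a in np.arange(.12,.2,.005):
    k=(Y>a)&(Y<=a+.005)
    if k.sum():print(a.round(3),k.sum(),'x',X[k].min().round(4),X[k].max().round(4),'ztop',t[k,2].max().round(4), 'x at top',X[k][t[k,2]>t[k,2].max()-.002].mean().round(4))
"
```

```text
t 22.0 p [0.5919 0.2309 0.1434] w 0.0568 F [-0.4  -0.88 -0.32] jaw 161.09 toolx [-0.013 -0.006 -1.   ]
 turn units wxyz [ 0.02 -0.12 -0.13]
 shift units(before turn) [ 1.19 -0.42 -2.8 ] after turn [ 1.17 -0.41 -2.81]
t 22.05 p [0.5919 0.2307 0.1433] w 0.0569 F [ 0.6  -0.37 -0.96] jaw 161.08 toolx [-0.013 -0.006 -1.   ]
1488
0.12 3 x 0.0215 0.0215 ztop 0.0678 x at top 0.0215
0.125 2 x -0.0227 -0.0226 ztop 0.0679 x at top -0.0227
0.13 45 x -0.0219 0.0208 ztop 0.0679 x at top -0.0006
0.135 166 x -0.0124 0.0105 ztop 0.0642 x at top -0.0001
0.14 152 x -0.0108 0.0088 ztop 0.0631 x at top -0.0006
0.145 149 x -0.0108 0.0088 ztop 0.0623 x at top -0.0005
0.15 157 x -0.0109 0.0088 ztop 0.0629 x at top -0.0005
0.155 156 x -0.0109 0.0097 ztop 0.0628 x at top 0.0003
0.16 154 x -0.011 0.0097 ztop 0.0631 x at top -0.001
0.165 153 x -0.011 0.0097 ztop 0.0624 x at top -0.0011
0.17 245 x -0.0152 0.013 ztop 0.0674 x at top -0.0006
0.175 106 x -0.0153 0.013 ztop 0.0671 x at top -0.001
```

View pics/w16.png

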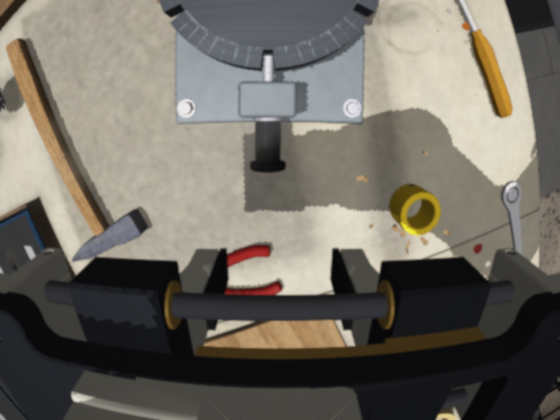

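Call:
{"op": "arm_command", "data": {"plan": [{"dx": 0,"dy": -0.1,"dz": -0.4,"wx": 0.02,"wy": -0.12,"wz": -0.13},{"dx": 0.4,"dy": -0.2,"dz": -0.8,"wx": 0,"wy": 0,"wz": 0},{"dx": 0.8,"dy": -0.2,"dz": -0.8,"wx": 0,"wy": 0,"wz": 0},{"dx": 0.8,"dy": 0,"dz": -0.5,"wx": 0,"wy": 0,"wz": 0},{"dx": 0.4,"dy": 0,"dz": 0,"wx": 0,"wy": 0,"wz": 0},{"dx": 0,"dy": 0,"dz": 0,"wx": 0,"wy": 0,"wz": 0}]}}

```text
time_s: 22.55
tcp_pos: [0.5842, 0.1732, 0.0944]
eef_rot: [-46.4, 89.8, 24.4]
contact_force: [0.1, -0.1, -0.5]
gripper_width: 0.057
```

```bash
python3 -c "
from h import *
go([.5838,.1796,.014],161.0)
im,d,m,P=wl('w17');go(None)"
```

```text
t 22.55 p [0.5842 0.1732 0.0944] w 0.057 F [ 0.09 -0.07 -0.49] jaw 160.8 toolx [ 0.003  0.002 -1.   ]
 turn units wxyz [-0.04  0.03  0.03]
 shift units(before turn) [4.02 0.14 0.28] after turn [4.02 0.12 0.29]
t 22.6 p [0.5845 0.1735 0.0952] w 0.057 F [ 0.12 -0.36 -0.24] jaw 160.81 toolx [ 0.004  0.002 -1.   ]
```

View pics/w17.png

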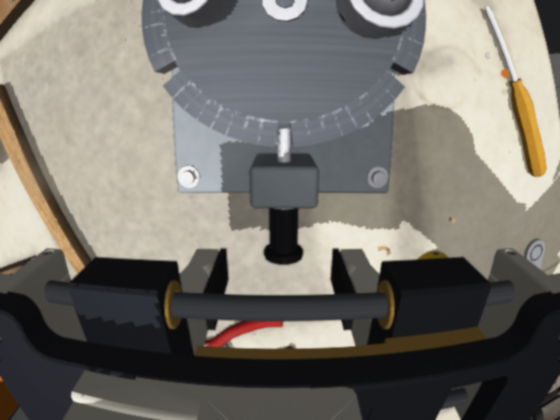

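Call:
{"op": "arm_command", "data": {"plan": [{"dx": 0.4,"dy": 0.13,"dz": 0.29,"wx": -0.04,"wy": 0.03,"wz": 0.03},{"dx": 0.7,"dy": 0,"dz": 0,"wx": 0,"wy": 0,"wz": 0},{"dx": 0.7,"dy": 0,"dz": 0,"wx": 0,"wy": 0,"wz": 0},{"dx": 0.3,"dy": 0,"dz": 0,"wx": 0,"wy": 0,"wz": 0}]}}

```text
time_s: 22.93
tcp_pos: [0.5879, 0.1834, 0.056]
eef_rot: [-43.9, 89.4, 27.2]
contact_force: [0.2, 1.0, -0.8]
gripper_width: 0.0569
```

```bash
python3 -c "
from h import *
go([.5838,.1796,.014],161.0)"
```

```text
t 22.93 p [0.5879 0.1834 0.056 ] w 0.0569 F [ 0.17  0.95 -0.8 ] jaw 161.05 toolx [ 0.009  0.004 -1.   ]
 turn units wxyz [0.01 0.09 0.09]
 shift units(before turn) [ 2.1   0.14 -0.26] after turn [ 2.1   0.13 -0.25]
```

Call:
{"op": "arm_command", "data": {"plan": [{"dx": 0.5,"dy": 0.13,"dz": -0.25,"wx": 0,"wy": 0.09,"wz": 0.09},{"dx": 0.6,"dy": 0,"dz": 0,"wx": 0,"wy": 0,"wz": 0},{"dx": 0.5,"dy": 0,"dz": 0,"wx": 0,"wy": 0,"wz": 0},{"dx": 0.2,"dy": 0,"dz": 0,"wx": 0,"wy": 0,"wz": 0}]}}

```text
time_s: 23.27
tcp_pos: [0.5844, 0.1817, 0.0183]
eef_rot: [32.5, 90.0, 103.7]
contact_force: [-1.2, -0.4, 0.1]
gripper_width: 0.0571
```

```bash
python3 -c "
from h import *
go([.5838,.1796,.014],161.0)"
```

```text
t 23.27 p [0.5844 0.1817 0.0183] w 0.0571 F [-1.2  -0.44  0.14] jaw 161.2 toolx [-0.  0. -1.]
 turn units wxyz [ 0.04  0.   -0.  ]
 shift units(before turn) [ 0.22 -0.   -0.11] after turn [ 0.22 -0.01 -0.11]
```

Call:
{"op": "arm_command", "data": {"plan": [{"dx": 0.2,"dy": 0,"dz": -0.1,"wx": 0.03,"wy": 0,"wz": 0},{"dx": 0.05,"dy": 0,"dz": 0,"wx": 0,"wy": 0,"wz": 0}]}}

```text
time_s: 23.43
tcp_pos: [0.5833, 0.1797, 0.012]
eef_rot: [138.1, 89.9, -150.9]
contact_force: [1.0, 0.5, 0.1]
gripper_width: 0.0571
```

Call:
{"op": "arm_command", "data": {"plan": [{"dx": 0,"dy": 0,"dz": 0,"wx": 0,"wy": 0,"wz": 0},{"dx": 0,"dy": 0,"dz": 0,"wx": 0,"wy": 0,"wz": 0},{"dx": 0,"dy": 0,"dz": 0,"wx": 0,"wy": 0,"wz": 0},{"dx": 0,"dy": 0,"dz": 0,"wx": 0,"wy": 0,"wz": 0},{"dx": 0,"dy": 0,"dz": 0,"wx": 0,"wy": 0,"wz": 0},{"dx": 0,"dy": 0,"dz": 0,"wx": 0,"wy": 0,"wz": 0},{"dx": 0,"dy": 0,"dz": 0,"wx": 0,"wy": 0,"wz": 0}], "fingers": 1, "force": 45}}

```text
time_s: 24.02
tcp_pos: [0.5838, 0.1804, 0.014]
eef_rot: [6.5, 89.9, 77.6]
contact_force: [-3.0, 1.3, -1.4]
gripper_width: 0.0184
```

```bash
python3 -c "
from h import *
go([.5838,.1796,.014],161.0);wl('w18')"
```

```text
t 24.02 p [0.5838 0.1804 0.014 ] w 0.0184 F [-2.98  1.34 -1.37] jaw 161.05 toolx [ 0.     0.001 -1.   ]
 turn units wxyz [ 0.01  0.01 -0.  ]
 shift units(before turn) [-0.   -0.01 -0.04] after turn [-0.   -0.01 -0.04]
```

View pics/w18.png

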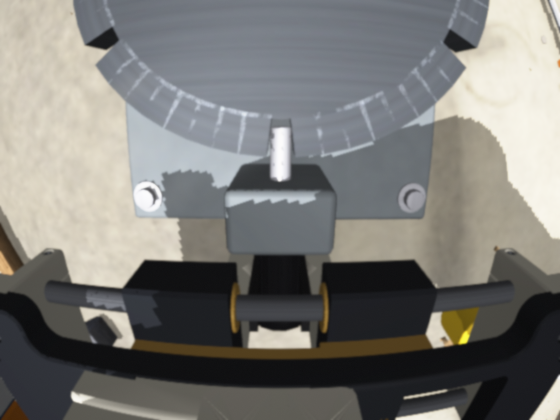

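Call:
{"op": "arm_command", "data": {"plan": [{"dx": 0,"dy": 0,"dz": 0.2,"wx": 0,"wy": 0,"wz": 0},{"dx": 0,"dy": 0,"dz": 0.2,"wx": 0,"wy": 0,"wz": 0},{"dx": 0,"dy": 0,"dz": 0.2,"wx": 0,"wy": 0,"wz": 0}]}}

```text
time_s: 24.32
tcp_pos: [0.5863, 0.188, 0.0139]
eef_rot: [162.0, 89.7, -127.0]
contact_force: [-0.3, -8.4, 3.4]
gripper_width: 0.019
```

```bash
python3 -c "
from h import *
go([.5838,.1804,.014],161.0)"
```

```text
t 24.32 p [0.5863 0.188  0.0139] w 0.019 F [-0.3  -8.45  3.39] jaw 161.02 toolx [-0.004 -0.005 -1.   ]
 turn units wxyz [ 0.   -0.07 -0.02]
 shift units(before turn) [-0.   -0.01 -0.4 ] after turn [-0.01 -0.01 -0.4 ]
```

Call:
{"op": "arm_command", "data": {"plan": [{"dx": 0,"dy": 0,"dz": 0.2,"wx": 0,"wy": -0.05,"wz": 0},{"dx": 0,"dy": 0,"dz": 0.2,"wx": 0,"wy": 0,"wz": 0},{"dx": 0,"dy": 0,"dz": 0.15,"wx": 0,"wy": 0,"wz": 0}]}}

```text
time_s: 24.57
tcp_pos: [0.5877, 0.1925, 0.0138]
eef_rot: [158.5, 89.2, -130.5]
contact_force: [-1.6, -9.5, 4.6]
gripper_width: 0.0191
```

```bash
python3 -c "
from h import *
go([.5838,.1804,.014],161.0);wl('w19');go([.5838,.1804,.014],161.0)"
```

```text
t 24.57 p [0.5877 0.1925 0.0138] w 0.0191 F [-1.56 -9.54  4.56] jaw 160.97 toolx [-0.009 -0.01  -1.   ]
 turn units wxyz [-0.01 -0.16 -0.06]
 shift units(before turn) [ 0.   -0.01 -0.63] after turn [-0.01 -0.01 -0.63]
t 24.62 p [0.5878 0.1925 0.0138] w 0.0187 F [-1.82 -8.47  5.02] jaw 160.97 toolx [-0.009 -0.011 -1.   ]
 turn units wxyz [-0.01 -0.16 -0.06]
 shift units(before turn) [-0.   -0.01 -0.64] after turn [-0.01 -0.01 -0.64]
```

View pics/w19.png

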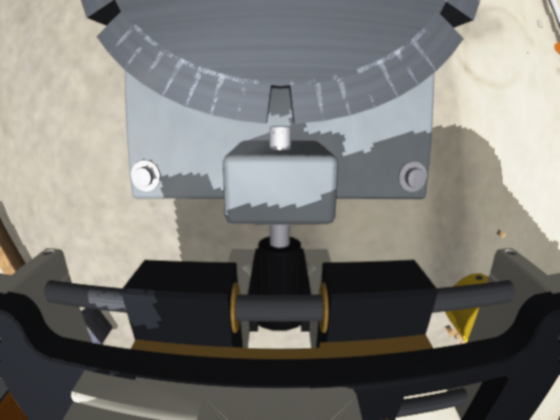

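Call:
{"op": "arm_command", "data": {"plan": [{"dx": 0,"dy": 0,"dz": 0.2,"wx": 0,"wy": -0.15,"wz": -0.05},{"dx": 0,"dy": 0,"dz": 0.2,"wx": 0,"wy": -0.1,"wz": 0},{"dx": 0,"dy": 0,"dz": 0.2,"wx": 0,"wy": 0,"wz": 0}]}}

```text
time_s: 24.87
tcp_pos: [0.5888, 0.1957, 0.0138]
eef_rot: [142.3, 89.5, -146.8]
contact_force: [-1.2, -16.9, 5.8]
gripper_width: 0.0189
```

```bash
python3 -c "
from h import *
go([.5838,.1804,.014],161.0);wl('w20');go([.5838,.1804,.014],161.0)"
```

```text
t 24.87 p [0.5888 0.1957 0.0138] w 0.0189 F [ -1.17 -16.86   5.82] jaw 160.91 toolx [-0.007 -0.004 -1.   ]
 turn units wxyz [-0.02 -0.08 -0.06]
 shift units(before turn) [-0.   -0.01 -0.8 ] after turn [-0.01 -0.01 -0.8 ]
t 24.92 p [0.5888 0.1956 0.0138] w 0.0186 F [ -1.99 -13.4    6.34] jaw 160.92 toolx [-0.007 -0.005 -1.   ]
 turn units wxyz [-0.02 -0.09 -0.06]
 shift units(before turn) [-0.   -0.01 -0.8 ] after turn [-0.01 -0.01 -0.8 ]
```

View pics/w20.png

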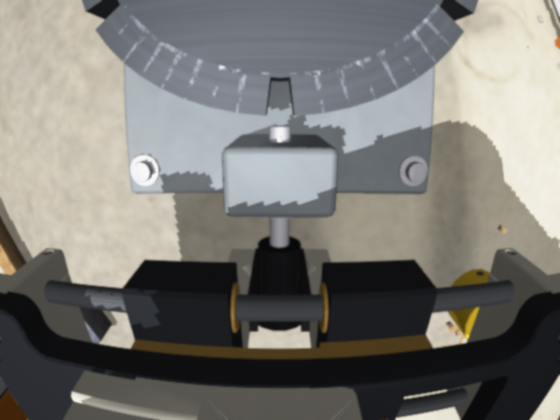

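```bash
python3 -c "
from h import *
im,d,m=cap('scene','s21');v,u=np.mgrid[:420,:560];P=pts(m,u,v,d)
for g,rad in(([.5827,.0118],.02),([.4797,.0473],.027)):
    t=fitpost(P,g,.09,.101,rad);print(len(t),t[:,2].max(),cv2.minEnclosingCircle(t[:,:2].astype(np.float32)))
c=proj(m,np.array([.53,.08,.08])).astype(int);cv2.imwrite('pics/s21c.png',cv2.resize(cv2.cvtColor(im,cv2.COLOR_RGB2BGR)[c[1]-70:c[1]+70,c[0]-80:c[0]+80],(800,600),interpolation=cv2.INTER_CUBIC))
for i in range(4): r.capture('wrist');go([.5838,.1804,.014])
wl('w22')
im,d,m,_=wl('w23')
z=np.load('pics/w20.npz')['im'].astype(int);print(abs(z-im.astype(int)).mean())
"
```

```text
63 0.099609842138097 ((0.5809034109115601, 0.0111973462626338), 0.016563884913921356)
107 0.10075316656888238 ((0.4776647090911865, 0.044858355075120926), 0.023618055507540703)
t 25.02 p [0.5888 0.1956 0.0138] w 0.0189 F [ -0.67 -13.37   5.66] jaw 160.91 toolx [-0.007 -0.005 -1.   ]
 shift units(before turn) [-0.   -0.01 -0.8 ] after turn [-0.   -0.01 -0.8 ]
t 25.07 p [0.5888 0.1956 0.0138] w 0.0191 F [ -1.92 -12.64   5.57] jaw 160.91 toolx [-0.007 -0.005 -1.   ]
 shift units(before turn) [-0.   -0.01 -0.8 ] after turn [-0.   -0.01 -0.8 ]
t 25.12 p [0.5887 0.1956 0.0138] w 0.019 F [ -2.08 -12.94   6.45] jaw 160.91 toolx [-0.007 -0.005 -1.   ]
 shift units(before turn) [-0.01 -0.01 -0.8 ] after turn [-0.01 -0.01 -0.8 ]
t 25.17 p [0.5888 0.1956 0.0138] w 0.0192 F [ -1.55 -12.73   5.53] jaw 160.91 toolx [-0.007 -0.005 -1.   ]
 shift units(before turn) [-0.   -0.01 -0.8 ] after turn [-0.   -0.01 -0.8 ]
0.8278330498866213
```

View pics/s21c.png

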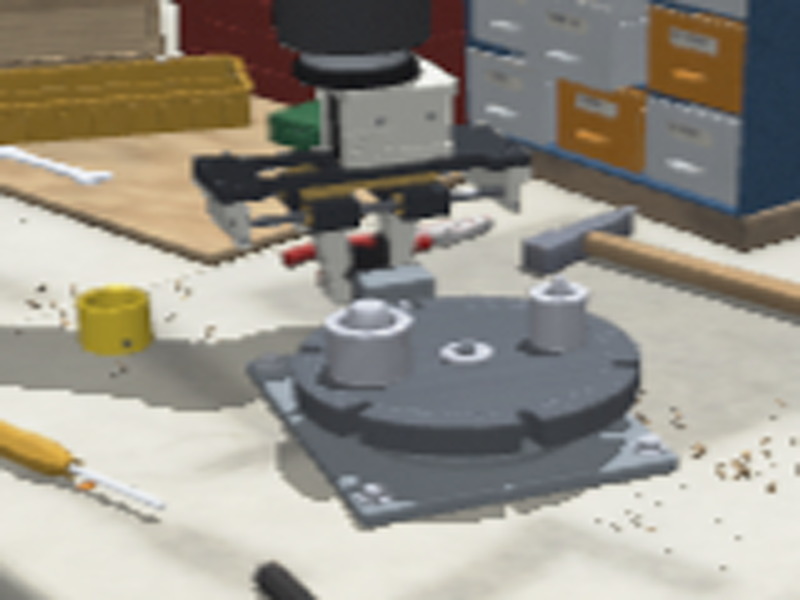

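Both collars stand flat on their own posts, the pin is held back against its stop, and the hold is steady. Handing in.

```bash
python3 -c "
from h import *
print(r.close_job());go(None)"
```

```text
the job is handed in; nothing more can be done
None
the job is handed in; nothing more can be done
```

Both collars are on their own posts and let go, and the index pin is held fully back at its stop, so you can turn the plate. I handed the job in at about 25 s of the 72 s; it gave no verdict.

- **Collars:** I placed the wide grey collar on the thick post and the narrow one on the thin post. I never gripped the yellow look-alike. After letting go, the wrist camera put both upper rims about 97 mm above the table (96 mm expected when flat on the plate). Both centres were within about 1 mm of the posts.
- **Pin:** it moved about 16 mm and the pictures show its tip clear of the notch. The pull on the fingers stayed at about 13 N, above the spring's 10.5 N, and the pose did not move over the last checks.
- **Fingertips out by about 30 mm:** the cameras showed the tips about 19 mm above the reported TCP, not 11 mm below it as stated. My first close on the wide collar therefore shut above its rim. The collar did not shift, and I corrected the heights after that.
- **Other readings that disagreed:** the gripper width read 2–3 mm under the collars' true diameters. The scene camera placed the collars 2–3 mm from where the wrist camera did, and I trusted the wrist camera.
- **Other tools:** I did not touch or move any of them on purpose, but I did not measure their positions again at the end.

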